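# Find the full tin to weight the glued inlay panel

### The arm

A 6-joint arm with a two-finger parallel gripper is mounted at the origin on the work surface; the furniture and walls round the work are solid. World frame = base frame: x ahead of the robot, y to its left, z up, the work surface at z = 0. Lengths are in m, angles in rad, forces in N, time in s.
With the tool pointing down it reaches from about 0.4 to 0.825 m from the base axis. Payload 7 kg.
Tool frame: the origin (TCP) lies at the very end of the fingers, on their centre line; the grasp point (between the pads) lies 19 mm behind it; z points along the fingers, y is the direction in which the jaws open and shut (so a half turn about z gives the same grasp; the last joint's range is limited). The gripper opens to 88 mm and grips with 3 to 60 N. Pads are 19 mm wide; open, the fingers measure 130 mm over their backs; the gripper's body (78 mm by 193 mm) begins 47 mm behind the grasp point.
Start: joints at [1.564, 0.359, 0.012, 0, -1.224, -0.288], TCP at [0.196, 0.646, 0.227] pointing down, gripper open.
Joint ranges: [-3.07, 3.07], [-1.43, 2.12], [-1.02, 1.25], [-3.03, 1.67], [-3.05, -0], [-3.03, 3.03]. Speed limits (rad/s): [2.39, 2.39, 3.01, 3.14, 3.14, 3.14].

### API

Orientations are given as [roll, pitch, yaw] about the fixed x, y, z axes, in that order (R = Rz(yaw) Ry(pitch) Rx(roll)).
In Python, from station import arm gives the robot as it stands.
- The arm moves only by the shell command python3 -m inch 'ROWS' [FORCE]. ROWS is text: rows parted by semicolons, each of 7 numbers parted by spaces: the closure, from 0 (fully open) to 1 (shut), then the shift along the tool's x, y, z each as a share of 300 mm, from -1 to 1, then the turn, a rotation vector about the tool's x, y, z each as a share of 60 degrees, from -1 to 1. In form: grip tx ty tz rx ry rz; .... A call has 1 to 12 rows; each row is the pose to reach, as a shift and turn from the pose commanded when the call began, along the tool's axes at that moment; what a row does not reach only later rows make up. A row lasts 1/10 s, in which the tool goes at most 50 mm and 8.59 degrees, less where a joint would pass 70% of its speed; a pose out of reach is approached as far as the arm can. A call with a number of a shift or a turn outside -1 to 1 is refused whole. A call with a gripper value outside its range is refused whole. The fingers move at their own pace and stop on an object; FORCE is the grip in N (left out, the last holds). Time passes only in rows, so rows that repeat a pose let the fingers close. It gives the time, the measured TCP pose, the force and the opening at its end, in the units of the state.
- arm.get_state(): the state, without advancing time (a new reading comes with each control period).
- arm.grab_frame(name): name is "side" or "top"; returns a dict with "img" (384x512x3 uint8, red, green, blue), "range_z" (384x512 float32, m along the optical axis (not along the pixel's ray), 0 where there is no reading), "fx", "fy", "cx", "cy" (pixels), "dist" ([k1, k2, p1, p2, k3] as OpenCV has them; the pictures are not rectified), "extrinsics" (4x4, takes a point from world to camera coordinates). Camera axes: x right, y up, looking along -z (the intrinsics and any distortion apply to the point x, -y, -z); pixel columns grow to the right and rows downward; lengths in m; the calibration is good to about 2 mm. A picture is of the moment at which its call begins.
- arm.job_done(): hands the job in, once; it reports no verdict.
The state is a dict: "t": time; "q": joint angles; "qd": joint speeds; "joint_efforts": joint torques, N m; "eef_pos": TCP position; "ee_rot": TCP orientation; "force": force on the tool from outside, world axes, zero at the start; "moment": the same for the moment, N m; "width": finger opening in m.
Only numpy, scipy, OpenCV 4.12 (cv2) and the standard library are available. Lean on these libraries where they do the work, as an engineer would, in place of code of your own. Each camera call takes 0.05 s, during which the arm holds its last target.

### The job

The inlay panel is being glued: lay the loose plywood pressing board squarely on the middle of it, its long sides along the panel's long sides, and let it go. Then find the heaviest of the three closed tins by feel: starting with the one nearest the robot and going along the row to the farthest, lift each about 5 cm clear of the tray and set it back upright on the tray before lifting the next. Finish with the heaviest tin in the gripper, held still and upright over the middle of the pressing board about a hand's breadth (10 cm) above it, not put down, with the other two standing on the tray and the other things left alone.

Things in the scene. Friction and masses are not known exactly. Their poses are not given: they have to be found in the camera images.
- press_board: loose plywood pressing board, 110 x 58 x 14 mm, 0.09 kg, at the start lying flat on the tall pile of black panels straight ahead of the robot (pile top 97 mm above the table); origin at the centre of its underside, x along the 110 mm length, y across the 58 mm width (grip it there), z up
- inlay_panel: black lacquered panel with a pearl inlay lying alone on the table at the right, loose, 100 mm (x) by 150 mm (y), 19 mm thick; origin at the centre of its underside, y along its long sides, z up. The pressing board belongs flat on its top face, centred, the board's x along the panel's y (either way round)
- tin_tray: wooden tray at the left with the row of three tins, fixed, 290 mm (x) by 90 mm (y), floor 8 mm above the table, lips 5 mm wide and 13 mm above the table round the edge; origin at the centre of its underside on the table, x along the row, pointing away from the robot
- tin_near: the nearest (to the robot) of three identical closed aluminium tins, 57 mm in diameter, 75 mm tall, lid fixed on; origin at the centre of its underside, z up; grip it across the diameter. One tin, any of the three, is full, 0.54 to 0.70 kg in all; the other two weigh 0.17 to 0.29 kg; this cannot be seen. Contents shift a few mm.
- tin_mid: the middle one of three identical closed aluminium tins, 57 mm in diameter, 75 mm tall, lid fixed on; origin at the centre of its underside, z up; grip it across the diameter. One tin, any of the three, is full, 0.54 to 0.70 kg in all; the other two weigh 0.17 to 0.29 kg; this cannot be seen. Contents shift a few mm.
- tin_far: the farthest (from the robot) of three identical closed aluminium tins, 57 mm in diameter, 75 mm tall, lid fixed on; origin at the centre of its underside, z up; grip it across the diameter. One tin, any of the three, is full, 0.54 to 0.70 kg in all; the other two weigh 0.17 to 0.29 kg; this cannot be seen. Contents shift a few mm.
- glue_bottle: bystander: white glue bottle with a red cap and spout, 42 mm wide, 132 mm tall, stands in front of the panel pile; origin at the centre of its underside; leave it alone
- sanding_block: bystander: cork sanding block, 56 x 86 x 27 mm, lying on the table; origin at the centre of its underside; leave it alone
- brush_wide: bystander: wide brush, 160 mm long, lying on the second pile of black panels (pile top 116 mm above the table), right of the pile with the pressing board; origin at the centre of its underside; leave it alone
Things that resemble listed ones, but are neither listed nor needed, are in the scene too. What is shaped like the tin_near but orange or pink is not meant.

How it is judged:
By the outcome, as a careful person would: the job done as asked, in the order asked, and still so for the second after the job is handed in, while the arm keeps its last pose, push and grip.
It also fails if it takes over 72 s, if anything falls off the work surface, if the arm or the gripper's body presses on something with over 40 N, if the wrist force passes 120 N, or if a joint passes its speed limit or range.

## Working session

There is one attempt and no reset: what is moved stays moved. The work goes in short steps, Python scripts to look and compute and a shell command to move; the robot and the scene stay as the last step left them, time stands still between calls to the robot, and variables do not carry over. Pictures are saved under pics/ and viewed, and the job is handed in when it is done.

```bash
ls; mkdir -p pics
cat > h.py <<'E'
import numpy as np, cv2
from station import arm
def K(f): return np.array([[f['fx'],0,f['cx']],[0,f['fy'],f['cy']],[0,0,1.]])
def save(name,f): 
    np.savez('pics/'+name+'.npz',**{k:np.asarray(v) for k,v in f.items()})
    cv2.imwrite('pics/'+name+'.png',f['img'][:,:,::-1])
def load(name):
    return dict(np.load('pics/'+name+'.npz'))
def px2w(f,u,v,z=None,h=None):
    d=np.asarray(f['dist'],float)
    n=cv2.undistortPoints(np.array([[[u,v]]],float),K(f),d)[0,0]
    E=np.asarray(f['extrinsics']);R=E[:3,:3];t=E[:3,3]
    c=-R.T@t; ray=R.T@np.array([n[0],-n[1],-1.])
    if h is not None: return c+ray*(h-c[2])/ray[2]
    if z is None: z=float(f['range_z'][int(round(v)),int(round(u))])
    return c+ray*z
def cloud(f):
    H,W=f['range_z'].shape
    uu,vv=np.meshgrid(np.arange(W),np.arange(H))
    n=cv2.undistortPoints(np.stack([uu,vv],-1).reshape(-1,1,2).astype(float),K(f),np.asarray(f['dist'],float)).reshape(H,W,2)
    z=f['range_z'].astype(float)
    P=np.stack([n[...,0]*z,-n[...,1]*z,-z],-1)
    E=np.asarray(f['extrinsics']);R=E[:3,:3];t=E[:3,3]
    w=(P-t)@R
    w[z==0]=np.nan
    return w
E
python3 - <<'E'
from h import *
for n in ['side','top']:
    f=arm.grab_frame(n); save(n+'0',f)
    E=f['extrinsics'];print(n,f['fx'],f['cx'],f['cy'],f['dist'],'cam',-E[:3,:3].T@E[:3,3],'look',-E[2,:3],(f['range_z']==0).mean())
s=arm.get_state();print(s)
E
```

```text
pics
side 399.9039185228047 252.15140649812946 194.43904453584966 [0.01782843 0.         0.         0.         0.        ] cam [ 0.40064842 -0.89194843  0.85294684] look [-0.0030648   0.76918524 -0.63901853] 0.0037892659505208335
top 354.9203819231066 257.63554409687475 197.92500543007225 [-0.04115554  0.          0.          0.          0.        ] cam [0.33759184 0.01587865 1.15157095] look [ 0.06888518 -0.01078655 -0.99756628] 0.004058837890625
{'t': 0.1, 'q': array([ 1.56409251e+00,  3.59299954e-01,  1.11754401e-02, -3.49792157e-04,
       -1.22410719e+00, -2.88056656e-01]), 'qd': array([ 0.0011177 , -0.00109141,  0.00437801,  0.00040775, -0.00184895,
       -0.00117522]), 'joint_efforts': array([-2.30721467e-03, -5.84159195e+01,  2.93751526e+01,  7.01553226e+00,
        1.01396267e-02, -4.86639669e-05]), 'eef_pos': array([0.19600703, 0.64545955, 0.22572971]), 'ee_rot': array([ 3.14012299e+00, -9.25188579e-05, -2.94879493e-01]), 'force': array([0.51458438, 0.17394065, 0.3349125 ]), 'moment': array([0.00951254, 0.089567  , 0.02316874]), 'width': 0.08768351919466387}
```

View pics/side0.png

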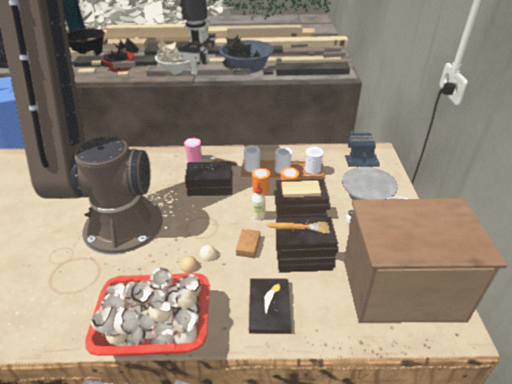

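View pics/top0.png

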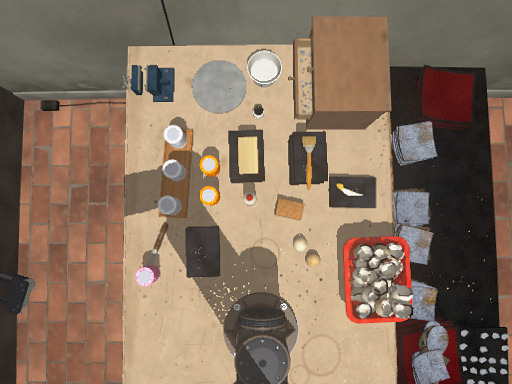

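Run:
```python
import cv2
a=cv2.imread('pics/top0.png')[110:230,140:390];cv2.imwrite('pics/topc.png',cv2.resize(a,None,fx=3.2,fy=3.2,interpolation=cv2.INTER_CUBIC))
a=cv2.imread('pics/side0.png')[135:345,225:395];cv2.imwrite('pics/sidec.png',cv2.resize(a,None,fx=2.8,fy=2.8,interpolation=cv2.INTER_CUBIC))
```

```text
(no output)
```

View pics/topc.png

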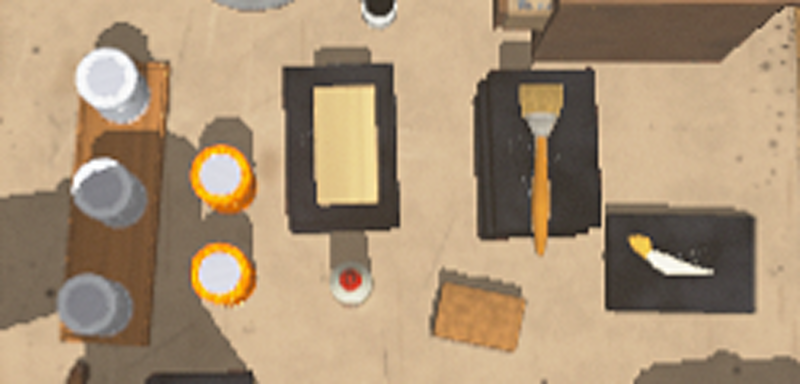

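View pics/sidec.png

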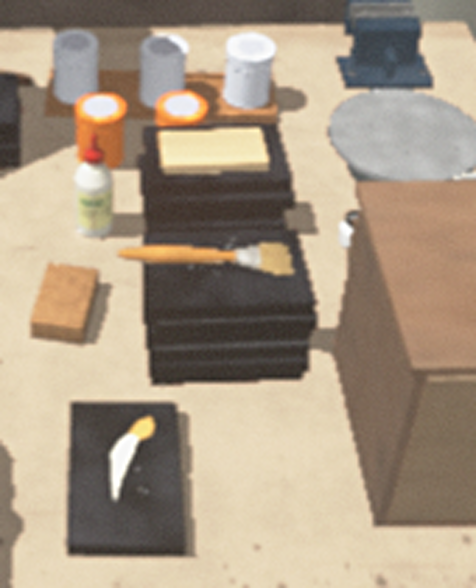

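The top crop shows the board at about (248,155) in full-image pixels, the panel at (352,191), and the tins at about (174,135), (173,169) and (169,205). There are two orange look-alikes at about (209,165) and (209,195). The side view shows the same layout. Next I'll measure positions from both depth views.

```bash
cat > meas.py <<'E'
from h import *
import sys
def meas(f,tag):
    w=cloud(f); img=f['img'].astype(int); hsv=cv2.cvtColor(f['img'],cv2.COLOR_RGB2HSV)
    X,Y,Z=w[...,0],w[...,1],w[...,2]
    def rect(m,name):
        P=w[m]; 
        if len(P)<8: print(tag,name,'few',len(P)); return
        c,s,a=cv2.minAreaRect(P[:,:2].astype(np.float32)); print(tag,name,'c',np.round(c,4),'size',np.round(s,4),'ang',round(a,2),'z',np.round(np.nanpercentile(P[:,2],[5,50,95]),4),len(P))
    inb=lambda x0,x1,y0,y1,z0,z1:(X>x0)&(X<x1)&(Y>y0)&(Y<y1)&(Z>z0)&(Z<z1)
    return w,rect,inb,hsv
if __name__=='__main__':
  for n in ['top0','side0']:
    f=load(n); w,rect,inb,hsv=meas(f,n)
    for (u,v) in ([(248,155),(235,140),(352,205),(174,135),(172,169),(168,205),(209,165),(209,195),(250,199),(308,170),(290,207)] if n=='top0' else [(301,188),(270,325),(252,151),(283,153),(314,152),(262,175),(290,173),(258,200),(300,227),(249,240)]):
        print(n,(u,v),np.round(w[v,u],4))
E
python3 meas.py
```

```text
top0 (248, 155) [0.5376 0.032  0.1095]
top0 (235, 140) [0.587  0.0712 0.0931]
top0 (352, 205) [ 0.3902 -0.2992  0.0194]
top0 (174, 135) [0.6075 0.259  0.0798]
top0 (172, 169) [0.5023 0.2641 0.08  ]
top0 (168, 205) [0.3923 0.2737 0.0873]
top0 (209, 165) [0.5143 0.1521 0.0749]
top0 (209, 195) [0.4226 0.1526 0.0705]
top0 (250, 199) [0.4067 0.0271 0.1082]
top0 (308, 170) [ 0.4883 -0.1426  0.1293]
top0 (290, 207) [ 0.3855 -0.099   0.0246]
side0 (301, 188) [0.541  0.0246 0.1134]
side0 (270, 325) [ 0.4351 -0.3668  0.0191]
side0 (252, 151) [0.398  0.2721 0.0819]
side0 (283, 153) [0.5041 0.2518 0.0853]
side0 (314, 152) [0.6111 0.2576 0.0836]
side0 (262, 175) [0.4294 0.1404 0.0762]
side0 (290, 173) [0.5205 0.1507 0.0749]
side0 (258, 200) [0.4142 0.0143 0.0782]
side0 (300, 227) [ 0.52   -0.1507  0.1253]
side0 (249, 240) [ 0.3863 -0.0967  0.0234]
```

```bash
cat > seg.py <<'E'
from meas import *
def ray_pts(f,mask,h):
    v,u=np.nonzero(mask)
    return np.array([px2w(f,a,b,h=h)[:2] for a,b in zip(u,v)])
def rectpx(f,mask,h,name):
    # contour at subpixel -> world plane h
    m=cv2.resize(mask.astype(np.uint8)*255,None,fx=8,fy=8,interpolation=cv2.INTER_LINEAR)
    cs,_=cv2.findContours((m>127).astype(np.uint8),cv2.RETR_EXTERNAL,cv2.CHAIN_APPROX_NONE)
    c=max(cs,key=cv2.contourArea)[:,0,:]; c=(c+0.5)/8-0.5
    P=np.array([px2w(f,a,b,h=h)[:2] for a,b in c[::3]],np.float32)
    cc,s,a=cv2.minAreaRect(P); M=cv2.moments(P.reshape(-1,1,2)); 
    print(name,'h',h,'rect c',np.round(cc,4),'size',np.round(s,4),'ang',round(a,2),'centroid',round(M['m10']/M['m00'],4),round(M['m01']/M['m00'],4))
    return P
def conn(m,uv):
    n,l=cv2.connectedComponents(m.astype(np.uint8)); return l==l[uv[1],uv[0]]
if __name__=='__main__':
  import sys
  sfx=sys.argv[1]
  for n in ['top'+sfx,'side'+sfx]:
    f=load(n); w,rect,inb,hsv=meas(f,n)
    H,S,V=[hsv[...,i].astype(int) for i in range(3)]
    bm=(V>150)&(S>60)&(H<35)&inb(.4,.7,-.05,.11,.085,.2)
    uv=(248,155) if n[0]=='t' else (301,188)
    m=conn(bm,uv);print(m.sum());rectpx(f,m,.111,n+' board')
    uv=(352,205) if n[0]=='t' else (262,325)
    m=conn(((V<70)&inb(.2,.6,-.45,-.15,-.02,.04))|(inb(.385,.445,-.36,-.26,-.02,.04)),uv);print(m.sum());rectpx(f,m,.019,n+' panel')
    for i,x in enumerate([.395,.503,.607]):
        t=inb(x-.045,x+.045,.215,.32,.074,.1)
        rect(t,n+' tintop%d'%i)
        t=inb(x-.045,x+.045,.215,.32,.03,.1);rect(t,n+' tin%d'%i)
E
python3 seg.py 0
```

```text
720
top0 board h 0.111 rect c [0.539  0.0334] size [0.059  0.1137] ang 89.69 centroid 0.5375 0.0335
1088
top0 panel h 0.019 rect c [ 0.4319 -0.2993] size [0.1495 0.1001] ang 88.62 centroid 0.4307 -0.2946
top0 top0 tintop0 c [0.3944 0.2801] size [0.0555 0.0562] ang 43.37 z [0.0775 0.0815 0.0847] 293
top0 top0 tin0 c [0.3949 0.2797] size [0.0559 0.0564] ang 15.95 z [0.0451 0.0812 0.0846] 335
top0 top0 tintop1 c [0.5029 0.2662] size [0.0534 0.0537] ang 45.39 z [0.0776 0.081  0.0848] 266
top0 top0 tin1 c [0.5028 0.2656] size [0.0536 0.054 ] ang 49.87 z [0.0456 0.0805 0.0845] 317
top0 top0 tintop2 c [0.6092 0.2628] size [0.0538 0.0554] ang 80.37 z [0.0775 0.0811 0.0844] 264
top0 top0 tin2 c [0.6091 0.2622] size [0.0545 0.0556] ang 79.0 z [0.0397 0.0804 0.0843] 333
196100
side0 board h 0.111 rect c [0.3131 0.7855] size [2.6798 3.5028] ang 87.09 centroid 0.3815 1.0389
195278
side0 panel h 0.019 rect c [0.3023 0.9936] size [3.0121 3.9371] ang 87.09 centroid 0.3792 1.2783
side0 side0 tintop0 c [0.3963 0.2772] size [0.0584 0.0525] ang 89.28 z [0.0758 0.082  0.0848] 148
side0 side0 tin0 c [0.3957 0.2773] size [0.0584 0.0537] ang 89.28 z [0.036  0.0725 0.084 ] 304
side0 side0 tintop1 c [0.5068 0.266 ] size [0.0618 0.0521] ang 85.3 z [0.0754 0.0818 0.0855] 152
side0 side0 tin1 c [0.5064 0.2636] size [0.063  0.0557] ang 71.2 z [0.0343 0.073  0.085 ] 308
side0 side0 tintop2 c [0.6133 0.2613] size [0.0587 0.0517] ang 83.84 z [0.077  0.0823 0.085 ] 150
side0 side0 tin2 c [0.614  0.2604] size [0.0578 0.0542] ang 63.85 z [0.0345 0.0719 0.0845] 320
```

Run:
```python
import cv2,numpy as np
def crop(n,u0,v0,w,h,s,o):
    a=cv2.imread(f'pics/{n}.png')[v0:v0+h,u0:u0+w]
    b=cv2.resize(a,None,fx=s,fy=s,interpolation=cv2.INTER_CUBIC)
    b=np.clip(b.astype(float)*1.3,0,255).astype(np.uint8)
    for k in range(0,w,10): cv2.line(b,(int((k+.5)*s),0),(int((k+.5)*s),6),(0,0,255),2); cv2.putText(b,str(u0+k),(int(k*s),18),0,.4,(0,0,255),1)
    for k in range(0,h,10): cv2.line(b,(0,int((k+.5)*s)),(6,int((k+.5)*s)),(0,0,255),2); cv2.putText(b,str(v0+k),(8,int((k+.5)*s)+4),0,.4,(0,0,255),1)
    cv2.imwrite(f'pics/{o}.png',b)
crop('top0',320,165,65,50,12,'p1'); crop('side0',240,270,60,70,8,'p2')
crop('top0',222,125,50,65,9,'p3'); crop('side0',268,170,65,50,12,'p4')
```

```text
(no output)
```

View pics/p1.png

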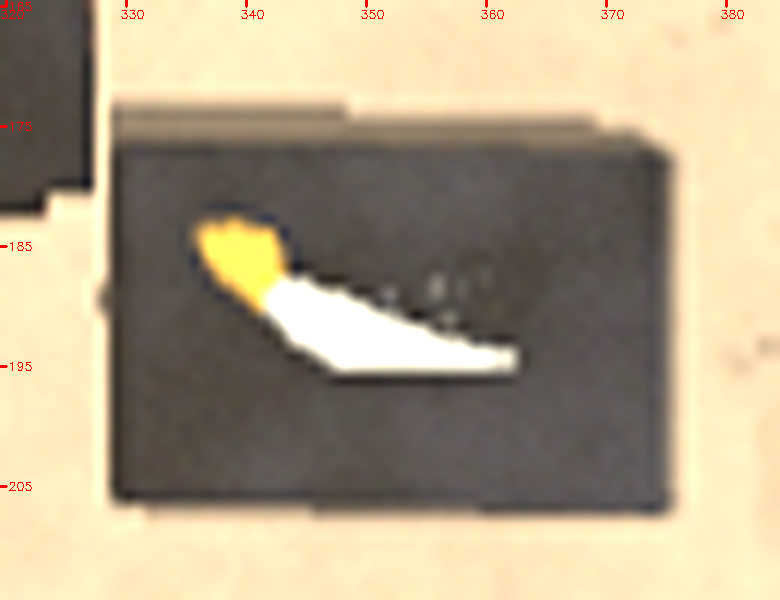

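View pics/p2.png

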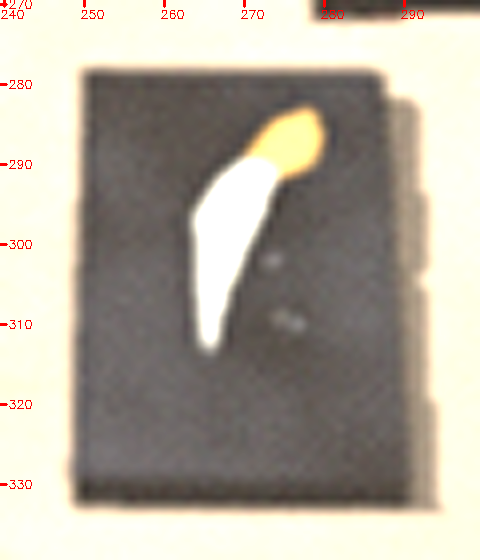

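View pics/p3.png

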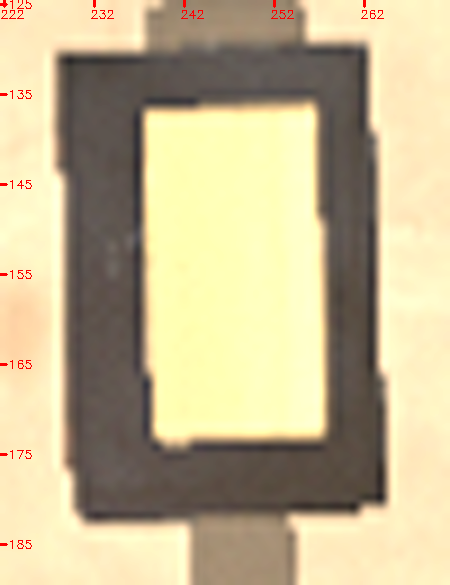

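View pics/p4.png

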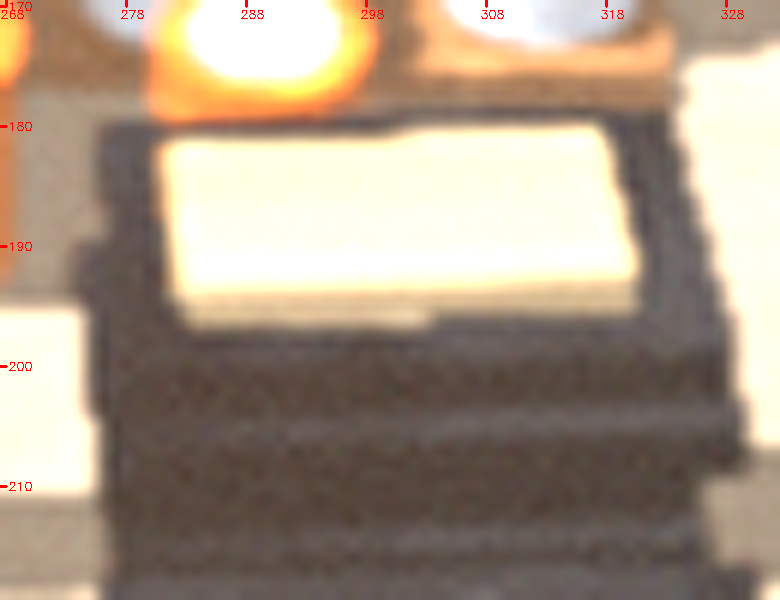

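```bash
cat > cor.py <<'E'
from h import *
def do(f,name,pts,L):
    f=load(f);P=np.array([px2w(f,u,v,h=h)[:2] for u,v,h in pts])
    c=P.mean(0); e=[P[(i+1)%4]-P[i] for i in range(4)]
    print(name,np.round(P,4).tolist(),'c',np.round(c,4),'len',[round(float(np.hypot(*x)),4) for x in e],'ang',[round(float(np.degrees(np.arctan2(x[1],x[0]))),1) for x in e])
if __name__=='__main__':
    t=.019
    do('top0','panelT',[(328.8,176.3,0),(375.5,177.4,t),(375.3,207.25,t),(328.8,206.2,0)],0)
    do('side0','panelS',[(250.1,278.25,t),(287.25,278.5,t),(290.5,329.5,t),(249.1,329,t)],0)
    for h in (.108,.111,.114):
        do('top0','boardT',[(237.3,136.7,h),(256.8,136.05,h),(257.9,173.05,h),(238.4,173.7,h)],0)
        do('side0','boardS',[(281.1,181.6,h),(317.7,179.8,h),(320.7,192.4,h),(282.3,193.9,h)],0)
E
python3 cor.py
```

```text
panelT [[0.486, -0.2306], [0.4789, -0.3787], [0.3822, -0.3748], [0.3879, -0.2283]] c [ 0.4338 -0.3031] len [0.1482, 0.0968, 0.1466, 0.0981] ang [-92.8, 177.7, 87.8, -1.4]
panelS [[0.389, -0.2296], [0.4856, -0.232], [0.4821, -0.379], [0.3863, -0.3764]] c [ 0.4357 -0.3043] len [0.0966, 0.1471, 0.0958, 0.1468] ang [-1.4, -91.4, 178.4, 88.9]
boardT [[0.5934, 0.0635], [0.5949, 0.0053], [0.4835, 0.0031], [0.4821, 0.0608]] c [0.5385 0.0332] len [0.0583, 0.1115, 0.0578, 0.1114] ang [-88.5, -178.9, 91.4, 1.4]
boardS [[0.4851, 0.0636], [0.5966, 0.0699], [0.5974, 0.0096], [0.485, 0.0052]] c [0.541  0.0371] len [0.1117, 0.0603, 0.1125, 0.0584] ang [3.2, -89.3, -177.8, 89.9]
boardT [[0.5927, 0.0634], [0.5942, 0.0053], [0.4831, 0.0031], [0.4817, 0.0607]] c [0.5379 0.0331] len [0.0581, 0.1111, 0.0576, 0.1111] ang [-88.5, -178.9, 91.4, 1.4]
boardS [[0.4848, 0.0598], [0.5958, 0.066], [0.5966, 0.006], [0.4846, 0.0016]] c [0.5405 0.0333] len [0.1112, 0.06, 0.112, 0.0581] ang [3.2, -89.3, -177.8, 89.9]
boardT [[0.592, 0.0632], [0.5935, 0.0053], [0.4827, 0.0032], [0.4812, 0.0606]] c [0.5373 0.0331] len [0.0579, 0.1108, 0.0574, 0.1107] ang [-88.5, -178.9, 91.4, 1.4]
boardS [[0.4844, 0.0559], [0.5951, 0.0621], [0.5958, 0.0023], [0.4843, -0.002]] c [0.5399 0.0296] len [0.1108, 0.0598, 0.1116, 0.0579] ang [3.2, -89.3, -177.8, 89.9]
```

```bash
cat > go.py <<'E'
import sys,numpy as np
from station import arm
from scipy.spatial.transform import Rotation as Ro
x,y,z,yaw=map(float,sys.argv[1:5])
s=arm.get_state();R=Ro.from_euler('xyz',s['ee_rot'])
T=Ro.from_euler('xyz',[np.pi,0,np.radians(yaw)])
d=R.inv().apply(np.array([x,y,z])-s['eef_pos']);rv=(R.inv()*T).as_rotvec()
print('t',s['t'],'pos',np.round(s['eef_pos'],4),'rpy',np.round(np.degrees(s['ee_rot']),2),'F',np.round(s['force'],2),'w',round(s['width'],4),'q',np.round(s['q'],2))
print('sh',np.round(d/.3,4),'rot',np.round(np.degrees(rv)/60,4),'rows',round(np.linalg.norm(d)/.05,1),round(np.degrees(np.linalg.norm(rv))/8.59,1))
E
python3 go.py .539 .033 .2 1.5
```

```text
t 0.1 pos [0.196  0.6455 0.2257] rpy [ 1.7992e+02 -1.0000e-02 -1.6900e+01] F [0.51 0.17 0.33] w 0.0877 q [ 1.56  0.36  0.01 -0.   -1.22 -0.29]
sh [1.6873 1.621  0.0883] rot [ 1.400e-03  1.000e-04 -3.066e-01] rows 14.0 2.1
```

```bash
python3 -m inch '0 0.84 0.81 0 0 0 -0.15; 0 0.84 0.81 0 0 0 -0.15; 0 0.84 0.81 0 0 0 -0.15; 0 0.84 0.81 0 0 0 -0.3066; 0 0.84 0.81 0 0 0 -0.3066; 0 0.84 0.81 0 0 0 -0.3066; 0 0.84 0.81 0 0 0 -0.3066; 0 0.84 0.81 0 0 0 -0.3066' 20; python3 go.py .539 .033 .18 1.5
```

```text
t: 0.9
eef_pos: [0.3679, 0.3355, 0.2266]
ee_rot: [3.141, 0.0, 0.022]
force: [-0.0, 0.2, -0.1]
width: 0.0878
t 0.9 pos [0.3679 0.3355 0.2266] rpy [1.7996e+02 3.0000e-02 1.2700e+00] F [-0.03  0.2  -0.08] w 0.0878 q [ 1.13  0.06 -0.37 -0.   -1.14  0.46]
sh [0.5479 1.0206 0.1558] rot [ 0.0007  0.0005 -0.0039] rows 7.0 0.0
```

```bash
python3 -m inch '0 0.54 1 0.1 0 0 0; 0 0.54 1 0.1 0 0 0; 0 0.54 1 0.1 0 0 0; 0 0.54 1 0.1 0 0 0; 0 0.54 1 0.1 0 0 0; 0 0.54 1 0.1 0 0 0; 0 0.54 1 0.1 0 0 0; 0 0.54 1 0.1 0 0 0'; python3 go.py .539 .033 .1 1.5
python3 - <<'E'
from h import *
f=arm.grab_frame('side');save('side1',f)
a=cv2.imread('pics/side1.png')[100:260,200:400];cv2.imwrite('pics/s1c.png',cv2.resize(a,None,fx=3.5,fy=3.5,interpolation=cv2.INTER_CUBIC))
E
```

```text
t: 1.7
eef_pos: [0.5376, 0.0408, 0.1952]
ee_rot: [3.14, 0.002, 0.022]
force: [0.8, -0.3, -0.3]
width: 0.0872
t 1.7 pos [0.5376 0.0408 0.1952] rpy [1.7993e+02 1.1000e-01 1.2400e+00] F [ 0.83 -0.28 -0.34] w 0.0872 q [ 0.44  0.16 -0.33  0.   -1.08  1.15]
sh [0.0047 0.0258 0.3175] rot [ 0.0012  0.0019 -0.0043] rows 1.9 0.0
```

View pics/s1c.png

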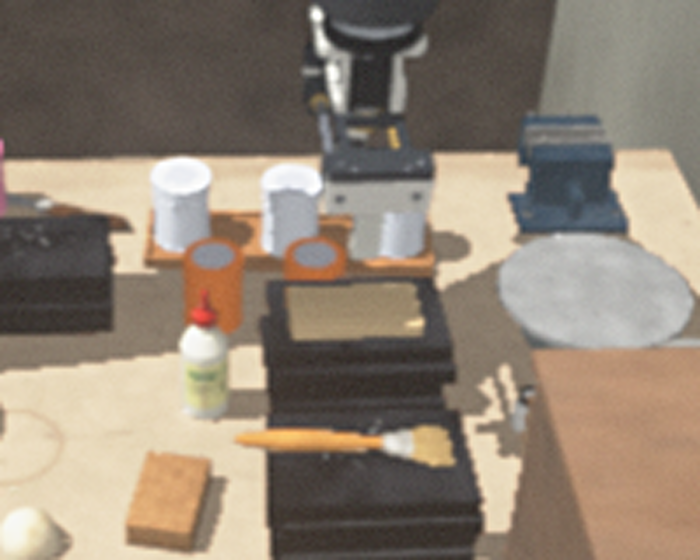

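The gripper hangs clear above the board with everything else undisturbed. I'll go down in two stages.

```bash
python3 -m inch '0 0.005 0.026 0 0 0 0; 0 0.005 0.026 0.12 0.001 0.002 -0.004; 0 0.005 0.026 0.24 0.001 0.002 -0.004; 0 0.005 0.026 0.24 0.001 0.002 -0.004; 0 0.005 0.026 0.24 0.001 0.002 -0.004'; python3 go.py .539 .033 .1005 1.5
python3 - <<'E'
from h import *
f=arm.grab_frame('side');save('side2',f)
a=cv2.imread('pics/side2.png')[120:230,240:360];cv2.imwrite('pics/s2c.png',cv2.resize(a,None,fx=5,fy=5,interpolation=cv2.INTER_CUBIC))
E
```

```text
t: 2.25
eef_pos: [0.5382, 0.0374, 0.1252]
ee_rot: [-3.141, -0.001, 0.032]
force: [0.5, 0.3, 1.1]
width: 0.0877
t 2.25 pos [0.5382 0.0374 0.1252] rpy [-1.7999e+02 -8.0000e-02  1.8600e+00] F [0.51 0.25 1.12] w 0.0877 q [ 0.43  0.23 -0.43  0.   -0.92  1.17]
sh [0.0022 0.0146 0.0823] rot [-0.0002 -0.0014  0.0059] rows 0.5 0.0
```

View pics/s2c.png

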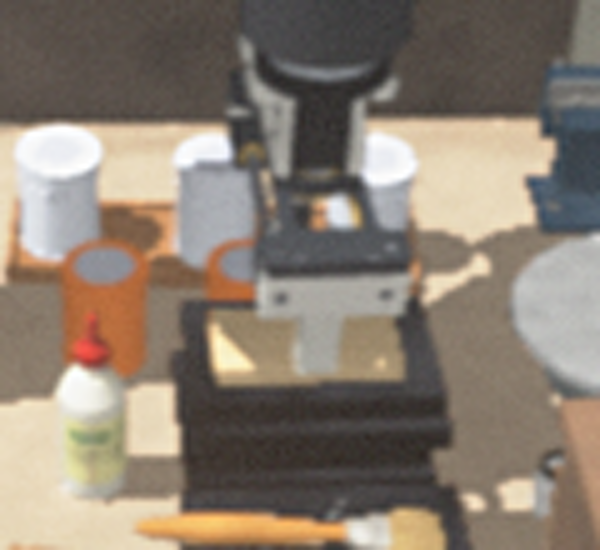

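```bash
python3 -m inch '0 0 0 0 0 0 0; 0 0 0 0 0 0 0'; python3 go.py .539 .033 .1005 1.5
```

```text
t: 2.5
eef_pos: [0.5391, 0.0373, 0.1262]
ee_rot: [-3.14, -0.005, 0.031]
force: [0.4, 0.2, -0.4]
width: 0.0875
t 2.5 pos [0.5391 0.0373 0.1262] rpy [-179.89   -0.27    1.77] F [ 0.36  0.17 -0.4 ] w 0.0875 q [ 0.43  0.23 -0.43  0.   -0.91  1.17]
sh [-0.001   0.0144  0.0857] rot [-0.0019 -0.0045  0.0046] rows 0.5 0.0
```

```bash
python3 -m inch '0 0 0.014 0 0 0 0; 0 0 0.014 0.05 -0.002 -0.004 0.005; 0 0 0.014 0.05 -0.002 -0.004 0.005; 0 0 0.014 0.05 -0.002 -0.004 0.005'; python3 go.py .539 .033 .1005 1.5;python3 go.py .539 .033 .1005 1.5
python3 - <<'E'
from h import *
f=arm.grab_frame('side');save('side3',f)
a=cv2.imread('pics/side3.png')[140:220,250:350];cv2.imwrite('pics/s3c.png',cv2.resize(a,None,fx=6,fy=6,interpolation=cv2.INTER_CUBIC))
f=arm.grab_frame('top');save('top3',f)
a=cv2.imread('pics/top3.png')[110:210,200:300];cv2.imwrite('pics/t3c.png',cv2.resize(a,None,fx=6,fy=6,interpolation=cv2.INTER_CUBIC))
E
```

```text
t: 2.9
eef_pos: [0.5379, 0.0322, 0.1089]
ee_rot: [3.14, 0.004, 0.025]
force: [0.3, -0.3, -0.5]
width: 0.0871
t 2.9 pos [0.5379 0.0322 0.1089] rpy [179.9    0.21   1.44] F [ 0.33 -0.33 -0.49] w 0.0871 q [ 0.42  0.25 -0.44  0.   -0.88  1.17]
sh [ 0.0039 -0.0026  0.028 ] rot [ 0.0016  0.0035 -0.0011] rows 0.2 0.0
t 2.9 pos [0.5379 0.0322 0.1089] rpy [179.9    0.21   1.44] F [ 0.33 -0.33 -0.49] w 0.0871 q [ 0.42  0.25 -0.44  0.   -0.88  1.17]
sh [ 0.0039 -0.0026  0.028 ] rot [ 0.0016  0.0035 -0.0011] rows 0.2 0.0
```

View pics/s3c.png

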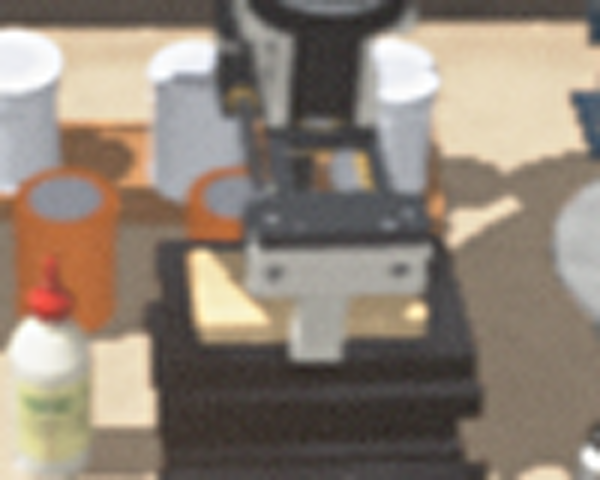

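View pics/t3c.png

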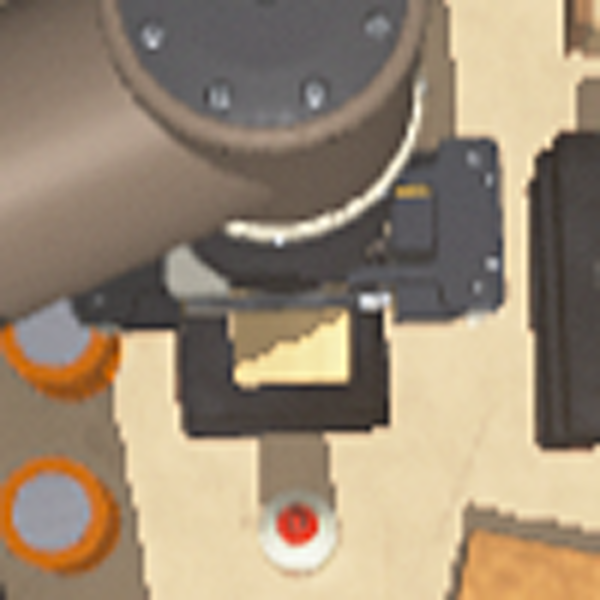

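The side view has the near finger at about (303,198), roughly mid-length on the board, and the top view shows the gripper centred across it. I'll lower the rest of the way and close.

```bash
python3 -m inch '0 0.002 0 0.026 0 0 0; 0 0.002 0 0.026 0 0 0; 0.5 0.002 0 0.026 0 0 0; 0.5 0.002 0 0.026 0 0 0; 0.5 0.002 0 0.026 0 0 0;0.5 0.002 0 0.026 0 0 0;0.5 0.002 0 0.026 0 0 0;0.5 0.002 0 0.026 0 0 0' 20; python3 go.py .539 .033 .1005 1.5
```

```text
t: 3.8
eef_pos: [0.539, 0.0326, 0.1019]
ee_rot: [3.141, 0.002, 0.025]
force: [0.1, -0.3, -0.4]
width: 0.0577
t 3.8 pos [0.539  0.0326 0.1019] rpy [1.7994e+02 1.1000e-01 1.4400e+00] F [ 0.09 -0.3  -0.43] w 0.0577 q [ 0.42  0.26 -0.45  0.   -0.87  1.17]
sh [ 0.     -0.0014  0.0046] rot [ 0.0009  0.0018 -0.0009] rows 0.0 0.0
```

```bash
python3 -m inch '0.5 0 0 -0.05 0 0 0; 0.5 0 0 -0.18 0 0 0; 0.5 0 0 -0.34 0 0 0; 0.5 0 0 -0.4 0 0 0; 0.5 0 0 -0.4 0 0 0' ; python3 go.py .435 -.3037 .16 -91.7
```

```text
t: 4.3
eef_pos: [0.5408, 0.0331, 0.2253]
ee_rot: [-3.141, -0.004, 0.026]
force: [0.0, 0.4, -1.5]
width: 0.0576
t 4.3 pos [0.5408 0.0331 0.2253] rpy [-179.96   -0.22    1.46] F [ 0.02  0.43 -1.48] w 0.0576 q [ 0.42  0.14 -0.29  0.   -1.14  1.17]
sh [-0.3821  1.1136  0.2153] rot [-0.0035 -0.0023  1.5527] rows 7.2 10.8
```

```bash
python3 -m inch '0.5 -0.02 0.08 0 0 0 0.13; 0.5 -0.06 0.18 0 0 0 0.27; 0.5 -0.1 0.3 0 0 0 0.41; 0.5 -0.15 0.43 0 0 0 0.55; 0.5 -0.2 0.56 0 0 0 0.69; 0.5 -0.2 0.56 0 0 0 0.78; 0.5 -0.2 0.56 0 0 0 0.78' ; python3 go.py .435 -.3037 .2 -91.7
```

```text
t: 5.0
eef_pos: [0.4824, -0.1378, 0.221]
ee_rot: [3.138, 0.002, -0.795]
force: [0.0, 0.1, -1.0]
width: 0.0577
t 5.0 pos [ 0.4824 -0.1378  0.221 ] rpy [ 1.7982e+02  1.1000e-01 -4.5570e+01] F [ 0.05  0.09 -1.01] w 0.0577 q [ 0.11  0.08 -0.37  0.   -1.13  0.66]
sh [0.2847 0.4997 0.0712] rot [3.600e-03 5.000e-04 7.688e-01] rows 3.5 5.4
```

```bash
python3 -m inch '0.5 0.04 0.08 0 0 0 0.13; 0.5 0.1 0.18 0 0 0 0.27; 0.5 0.17 0.3 0 0 0 0.41; 0.5 0.23 0.41 0 0 0 0.55; 0.5 0.28 0.49 0 0 0 0.68; 0.5 0.285 0.5 0 0 0 0.769; 0.5 0.285 0.5 0.07 0 0 0.769; 0.5 0.285 0.5 0.2 0 0 0.769;0.5 0.285 0.5 0.2 0 0 0.769;0.5 0.285 0.5 0.2 0 0 0.769;0.5 0.285 0.5 0.2 0 0 0.769' ; python3 go.py .435 -.3037 .06 -91.7;  python3 - <<'E'
from h import *
f=arm.grab_frame('side');save('side4',f)
a=cv2.imread('pics/side4.png')[220:345,210:330];cv2.imwrite('pics/s4c.png',cv2.resize(a,None,fx=4.8,fy=4.8,interpolation=cv2.INTER_CUBIC))
E
```

```text
t: 6.1
eef_pos: [0.4379, -0.3032, 0.1639]
ee_rot: [3.141, -0.002, -1.595]
force: [0.5, -0.3, -0.7]
width: 0.0581
t 6.1 pos [ 0.4379 -0.3032  0.1639] rpy [ 1.7997e+02 -1.2000e-01 -9.1370e+01] F [ 0.54 -0.26 -0.71] w 0.0581 q [-0.24  0.18 -0.39  0.   -1.    0.21]
sh [0.0012 0.0095 0.3462] rot [ 0.0005 -0.0021  0.0055] rows 2.1 0.0
```

View pics/s4c.png

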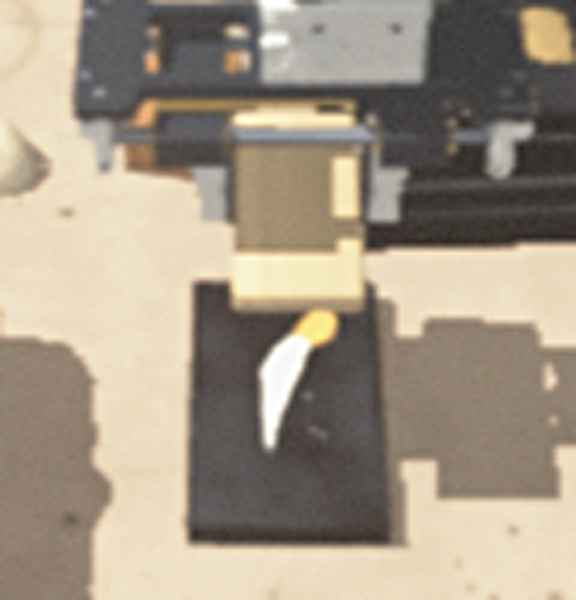

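The board is held level and square to the panel. I'll lower it to about 20 mm above the panel and check it against the panel in both views.

```bash
python3 -m inch '0.5 0 0.007 0.08 0 0 0.003; 0.5 0 0.007 0.2 0 0 0.003; 0.5 0 0.007 0.32 0 0 0.003; 0.5 0 0.007 0.38 0 0 0.003; 0.5 0 0.007 0.4 0 0 0.003;0.5 0 0.007 0.4 0 0 0.003;0.5 0 0.007 0.4 0 0 0.003' ; python3 go.py .435 -.3037 .025 -91.7;  python3 - <<'E'
from h import *
f=arm.grab_frame('side');save('side5',f)
def crop(n,u0,v0,w,h,s,o):
    a=cv2.imread(f'pics/{n}.png')[v0:v0+h,u0:u0+w]
    b=cv2.resize(a,None,fx=s,fy=s,interpolation=cv2.INTER_CUBIC)
    for k in range(0,w,10): cv2.line(b,(int((k+.5)*s),0),(int((k+.5)*s),6),(0,0,255),2); cv2.putText(b,str(u0+k),(int(k*s),18),0,.4,(0,0,255),1)
    for k in range(0,h,10): cv2.line(b,(0,int((k+.5)*s)),(6,int((k+.5)*s)),(0,0,255),2); cv2.putText(b,str(v0+k),(8,int((k+.5)*s)+4),0,.4,(0,0,255),1)
    cv2.imwrite(f'pics/{o}.png',b)
crop('side5',235,260,70,80,7,'s5c')
f=arm.grab_frame('top');save('top5',f);crop('top5',315,160,70,55,11,'t5c')
E
python3 go.py .435 -.3037 .025 -91.7
```

```text
t: 6.85
eef_pos: [0.4356, -0.3035, 0.0439]
ee_rot: [-3.141, -0.002, -1.599]
force: [0.3, -0.4, -0.2]
width: 0.0578
t 6.85 pos [ 0.4356 -0.3035  0.0439] rpy [-1.7998e+02 -1.2000e-01 -9.1640e+01] F [ 0.3  -0.36 -0.17] w 0.0578 q [-0.24  0.32 -0.53  0.   -0.72  0.21]
sh [0.0005 0.0021 0.0631] rot [-0.0003 -0.0019  0.0011] rows 0.4 0.0
t 6.95 pos [ 0.4355 -0.3035  0.0439] rpy [-1.7996e+02 -1.1000e-01 -9.1650e+01] F [-0.94 -0.23 -0.62] w 0.0577 q [-0.24  0.32 -0.53  0.   -0.72  0.21]
sh [0.0006 0.0016 0.063 ] rot [-0.0006 -0.0019  0.0008] rows 0.4 0.0
```

View pics/s5c.png

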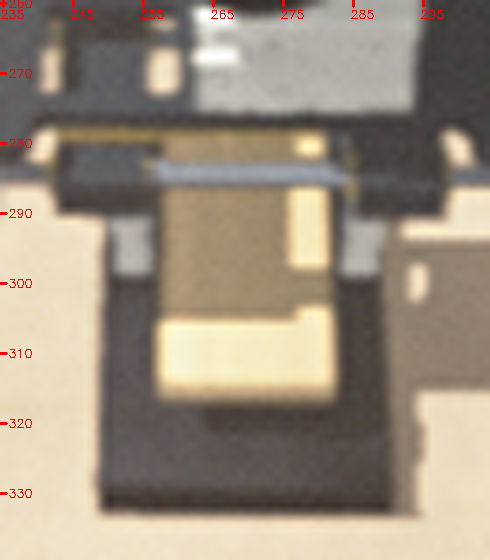

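View pics/t5c.png

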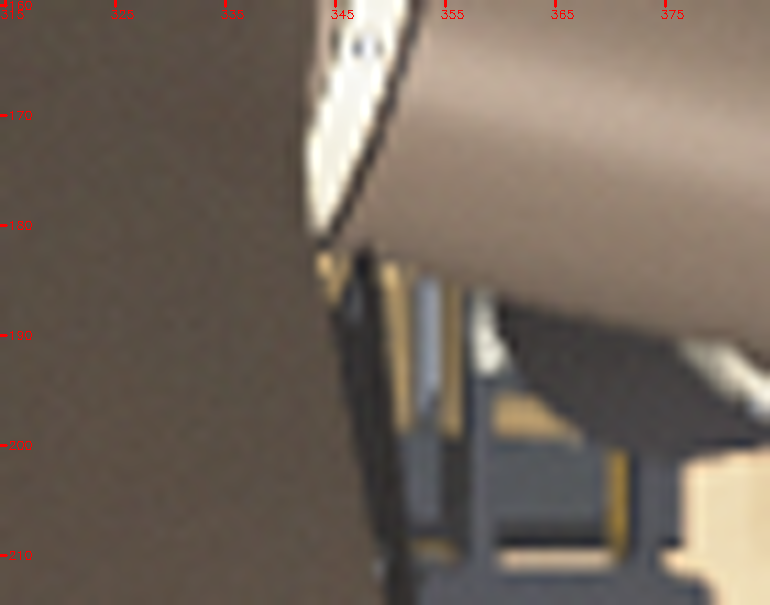

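Run:
```python
from h import *
f=load('side5')
for p in [(257.07,314.9),(282.5,314.9),(257.2,290),(281.6,290)]: print(np.round(px2w(f,*p,h=.053),4))
```

```text
[ 0.4052 -0.3618  0.053 ]
[ 0.4634 -0.3626  0.053 ]
[ 0.4066 -0.2925  0.053 ]
[ 0.4658 -0.2934  0.053 ]
```

```bash
python3 -m inch '0.5 -0.004 0.002 0.02 0 0 0; 0.5 -0.004 0.002 0.045 0 0 0; 0.5 -0.004 0.002 0.055 0 0 0;0.5 -0.004 0.002 0.055 0 0 0;0.5 -0.004 0.002 0.055 0 0 0' ; python3 go.py .435 -.303 .0245 -91.7
```

```text
t: 7.45
eef_pos: [0.4337, -0.302, 0.0257]
ee_rot: [3.139, -0.001, -1.6]
force: [0.1, -0.6, -1.3]
width: 0.0576
t 7.45 pos [ 0.4337 -0.302   0.0257] rpy [ 1.7986e+02 -7.0000e-02 -9.1670e+01] F [ 0.13 -0.63 -1.28] w 0.0576 q [-0.24  0.34 -0.55  0.   -0.68  0.2 ]
sh [ 0.0032 -0.0045  0.0039] rot [ 0.0024 -0.0011  0.0005] rows 0.0 0.0
```

```bash
python3 -m inch '0.5 0 0 0.004 0 0 0; 0.5 0 0 0.006 0 0 0; 0.5 0 0 0.006 0 0 0' ; python3 go.py .435 -.303 .0245 -91.7
```

```text
t: 7.75
eef_pos: [0.4338, -0.302, 0.024]
ee_rot: [3.14, -0.001, -1.6]
force: [0.0, 0.3, -0.3]
width: 0.0577
t 7.75 pos [ 0.4338 -0.302   0.024 ] rpy [ 1.7989e+02 -7.0000e-02 -9.1670e+01] F [ 0.03  0.33 -0.27] w 0.0577 q [-0.24  0.35 -0.55  0.   -0.67  0.2 ]
sh [ 0.0033 -0.0042 -0.0016] rot [ 0.0019 -0.0011  0.0005] rows 0.0 0.0
```

```bash
python3 -m inch '0.5 0.002 -0.005 0.002 0 0 0; 0.5 0.002 -0.005 0.004 0 0 0; 0.5 0.002 -0.005 0.006 0 0 0; 0.5 0.002 -0.005 0.006 0 0 0' ; python3 go.py .435 -.303 .0245 -91.7
```

```text
t: 8.15
eef_pos: [0.4348, -0.3026, 0.0237]
ee_rot: [3.139, -0.001, -1.6]
force: [-5.9, 4.8, 18.1]
width: 0.0579
t 8.15 pos [ 0.4348 -0.3026  0.0237] rpy [ 1.7985e+02 -8.0000e-02 -9.1660e+01] F [-5.93  4.84 18.1 ] w 0.0579 q [-0.24  0.35 -0.55  0.   -0.67  0.2 ]
sh [ 0.0013 -0.0008 -0.0026] rot [ 0.0024 -0.0013  0.0007] rows 0.0 0.0
```

Contact. I'll relieve it by about 1 mm and release.

```bash
python3 -m inch '0.5 0 0 -0.003 0 0 0; 0.5 0 0 -0.003 0 0 0; 0 0 0 -0.003 0 0 0; 0 0 0 -0.003 0 0 0; 0 0 0 -0.003 0 0 0; 0 0 0 -0.003 0 0 0; 0 0 0 -0.1 0 0 0; 0 0 0 -0.26 0 0 0; 0 0 0 -0.42 0 0 0; 0 0 0 -0.58 0 0 0; 0 0 0 -0.66 0 0 0; 0 0 0 -0.66 0 0 0' ; python3 go.py .42 -.1 .225 -45
```

```text
t: 9.35
eef_pos: [0.4376, -0.3033, 0.2247]
ee_rot: [-3.136, -0.004, -1.6]
force: [-0.1, 0.3, -0.4]
width: 0.0874
t 9.35 pos [ 0.4376 -0.3033  0.2247] rpy [-179.7    -0.22  -91.65] F [-0.08  0.32 -0.36] w 0.0874 q [-0.24  0.12 -0.31  0.   -1.13  0.21]
sh [-0.6757  0.0782 -0.0041] rot [-0.0033 -0.0055 -0.7775] rows 4.1 5.4
```

```bash
python3 go.py .46 -.02 .225 -40; python3 -m inch '0 -0.12 0 0 0 0 -0.13; 0 -0.28 0 0 0 0 -0.27; 0 -0.44 0 0 0 0 -0.41; 0 -0.6 0 0 0 0 -0.55; 0 -0.76 0 0 0 0 -0.69; 0 -0.9 -0.05 0 0 0 -0.82; 0 -0.94 -0.05 0 0 0 -0.85; 0 -0.94 -0.05 0 0 0 -0.85'; python3 go.py .43 .2 .225 -5
python3 - <<'E'
from h import *
def crop(n,u0,v0,w,h,s,o):
    a=cv2.imread(f'pics/{n}.png')[v0:v0+h,u0:u0+w]
    b=cv2.resize(a,None,fx=s,fy=s,interpolation=cv2.INTER_CUBIC)
    b=np.clip(b.astype(float)*1.2,0,255).astype(np.uint8)
    for k in range(0,w,10): cv2.line(b,(int((k+.5)*s),0),(int((k+.5)*s),6),(0,0,255),2); cv2.putText(b,str(u0+k),(int(k*s),18),0,.4,(0,0,255),1)
    for k in range(0,h,10): cv2.line(b,(0,int((k+.5)*s)),(6,int((k+.5)*s)),(0,0,255),2); cv2.putText(b,str(v0+k),(8,int((k+.5)*s)+4),0,.4,(0,0,255),1)
    cv2.imwrite(f'pics/{o}.png',b)
f=arm.grab_frame('side');save('side6',f);crop('side6',240,265,60,75,8,'s6c')
f=arm.grab_frame('top');save('top6',f);crop('top6',318,165,65,50,12,'t6c')
E
```

```text
t 9.35 pos [ 0.4376 -0.3033  0.2247] rpy [-179.7    -0.22  -91.65] F [-0.08  0.32 -0.36] w 0.0874 q [-0.24  0.12 -0.31  0.   -1.13  0.21]
sh [-0.9461 -0.0474 -0.0044] rot [-0.0031 -0.0057 -0.8608] rows 5.7 6.0
t: 10.15
eef_pos: [0.4587, -0.0194, 0.2191]
ee_rot: [3.138, 0.002, -0.707]
force: [-0.8, -0.8, -0.2]
width: 0.0876
t 10.15 pos [ 0.4587 -0.0194  0.2191] rpy [ 1.7982e+02  1.0000e-01 -4.0500e+01] F [-0.79 -0.78 -0.15] w 0.0876 q [ 0.39  0.   -0.45 -0.   -1.12  0.48]
sh [-0.5477 -0.494  -0.0204] rot [ 0.0024  0.0025 -0.5917] rows 4.4 4.1
```

View pics/s6c.png

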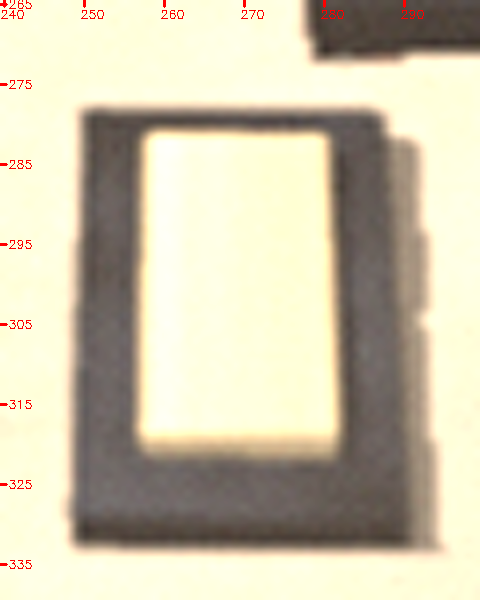

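View pics/t6c.png

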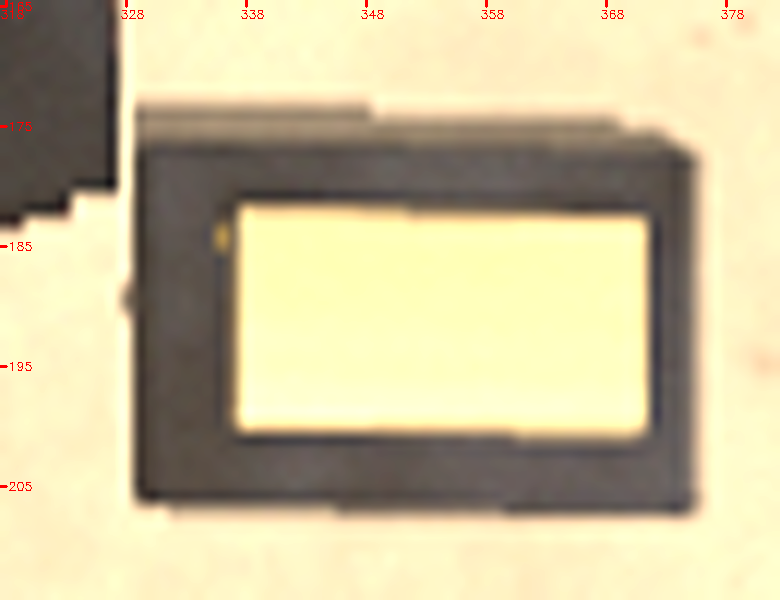

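Run:
```python
from cor import *
t=.019
do('top0','panelT0',[(328.8,176.3,0),(375.5,177.4,t),(375.3,207.25,t),(328.8,206.2,0)],0)
# now: t6c u0=318
do('top6','panelT6',[(318+136/12-.5,176.5,0),(318+692/12-.5,165+155/12-.5,t),(318+690/12-.5,165+513/12-.5,t),(318+136/12-.5,165+500/12-.5,0)],0)
do('side6','panelS6',[(250.1,278.3,t),(287.25,278.5,t),(290.5,329.5,t),(249.1,329,t)],0)
h=.033
do('top6','boardT',[(337.3,181.6,.019),(371.7,182.3,h),(371.5,201,h),(337.3,200.5,.019)],0)
do('top6','boardT allh',[(337.3,181.6,h),(371.7,182.3,h),(371.5,201,h),(337.3,200.5,h)],0)
do('side6','boardS',[(257.4,280.75,h),(280.75,280.75,h),(282,319.5,h),(256.6,319.25,h)],0)
```

```text
panelT0 [[0.486, -0.2306], [0.4789, -0.3787], [0.3822, -0.3748], [0.3879, -0.2283]] c [ 0.4338 -0.3031] len [0.1482, 0.0968, 0.1466, 0.0981] ang [-92.8, 177.7, 87.8, -1.4]
panelT6 [[0.4854, -0.2307], [0.4789, -0.3776], [0.3822, -0.3738], [0.388, -0.2284]] c [ 0.4336 -0.3026] len [0.147, 0.0967, 0.1456, 0.0974] ang [-92.5, 177.8, 87.7, -1.4]
panelS6 [[0.389, -0.2297], [0.4856, -0.232], [0.4821, -0.379], [0.3863, -0.3764]] c [ 0.4357 -0.3043] len [0.0966, 0.1471, 0.0958, 0.1467] ang [-1.3, -91.4, 178.4, 88.9]
boardT [[0.4662, -0.2537], [0.4615, -0.361], [0.4017, -0.3584], [0.4052, -0.2521]] c [ 0.4336 -0.3063] len [0.1074, 0.0599, 0.1063, 0.061] ang [-92.5, 177.5, 88.1, -1.5]
boardT allh [[0.4646, -0.2504], [0.4615, -0.361], [0.4017, -0.3584], [0.4043, -0.2488]] c [ 0.433  -0.3046] len [0.1107, 0.0599, 0.1096, 0.0603] ang [-91.6, 177.5, 88.6, -1.5]
boardS [[0.4077, -0.249], [0.4671, -0.2499], [0.463, -0.3616], [0.404, -0.3601]] c [ 0.4355 -0.3051] len [0.0594, 0.1117, 0.0591, 0.1112] ang [-0.9, -92.1, 178.5, 88.1]
```

The board lies within about 2 mm and 1° of centred and square in both views, so I'm moving on to the near tin.

```bash
python3 go.py .42 .2 .20 -4.5; python3 -m inch '0 -0.1 -0.1 0 0 0 -0.13; 0 -0.22 -0.2 0 0 0 -0.27; 0 -0.34 -0.3 0 0 0 -0.41; 0 -0.46 -0.41 0 0 0 -0.54; 0 -0.56 -0.46 0 0 0 -0.6; 0 -0.57 -0.47 0 0 0 -0.6; 0 -0.57 -0.47 0 0 0 -0.6'; python3 go.py .395 .279 .13 -4.5
```

```text
t 10.25 pos [ 0.4583 -0.0212  0.2192] rpy [ 1.7981e+02  9.0000e-02 -4.0710e+01] F [ 0.14 -0.98 -0.42] w 0.0877 q [ 0.39  0.   -0.45  0.   -1.12  0.47]
sh [-0.5777 -0.4758  0.0634] rot [ 0.0026  0.0025 -0.6036] rows 4.5 4.2
t: 10.95
eef_pos: [0.421, 0.197, 0.2194]
ee_rot: [3.14, 0.002, -0.083]
force: [-0.1, 0.0, 0.4]
width: 0.0878
t 10.95 pos [0.421  0.197  0.2194] rpy [ 1.7989e+02  1.4000e-01 -4.7300e+00] F [-0.13  0.03  0.35] w 0.0878 q [ 0.86  0.01 -0.44 -0.   -1.12  0.63]
sh [-0.1082 -0.2658  0.2976] rot [ 0.0019  0.0024 -0.0039] rows 2.5 0.0
```

```bash
python3 -m inch '0 -0.06 -0.14 0 0 0 0; 0 -0.108 -0.266 0.05 0 0 0; 0 -0.108 -0.266 0.2 0 0 0; 0 -0.108 -0.266 0.3 0.002 0.002 0; 0 -0.108 -0.266 0.3 0.002 0.002 0; 0 -0.108 -0.266 0.3 0.002 0.002 0'; python3 go.py .395 .279 .033 -4.5
cat > crop.py <<'E'
from h import *
def crop(n,u0,v0,w,h,s,o):
    a=cv2.imread(f'pics/{n}.png')[v0:v0+h,u0:u0+w]
    b=cv2.resize(a,None,fx=s,fy=s,interpolation=cv2.INTER_CUBIC)
    b=np.clip(b.astype(float)*1.2,0,255).astype(np.uint8)
    for k in range(0,w,10): cv2.line(b,(int((k+.5)*s),0),(int((k+.5)*s),6),(0,0,255),2); cv2.putText(b,str(u0+k),(int(k*s),18),0,.4,(0,0,255),1)
    for k in range(0,h,10): cv2.line(b,(0,int((k+.5)*s)),(6,int((k+.5)*s)),(0,0,255),2); cv2.putText(b,str(v0+k),(8,int((k+.5)*s)+4),0,.4,(0,0,255),1)
    cv2.imwrite(f'pics/{o}.png',b)
E
python3 - <<'E'
from crop import *
f=arm.grab_frame('side');save('side7',f);crop('side7',220,100,130,100,6,'s7c')
f=arm.grab_frame('top');save('top7',f);crop('top7',130,110,130,120,5,'t7c')
E
```

```text
t: 11.55
eef_pos: [0.396, 0.2782, 0.1302]
ee_rot: [3.141, -0.0, -0.084]
force: [0.3, -0.4, 0.5]
width: 0.0876
t 11.55 pos [0.396  0.2782 0.1302] rpy [ 1.7997e+02 -1.0000e-02 -4.8000e+00] F [ 0.35 -0.45  0.54] w 0.0876 q [ 1.02  0.13 -0.53  0.   -0.9   0.47]
sh [-0.0035 -0.0024  0.324 ] rot [ 0.0004 -0.0002 -0.005 ] rows 1.9 0.0
```

View pics/s7c.png

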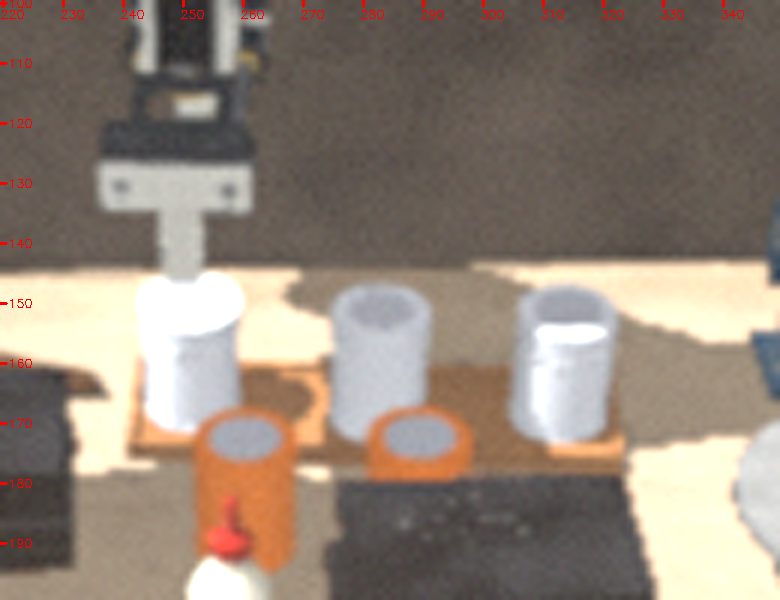

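View pics/t7c.png

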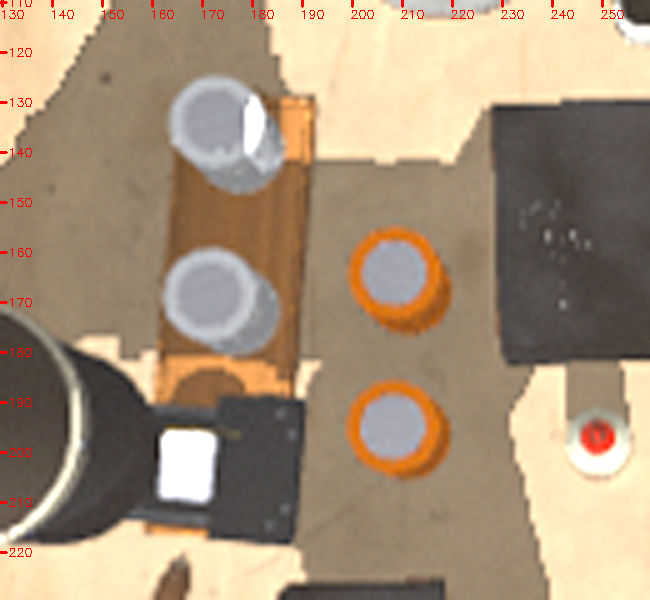

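Run:
```python
from h import *
f=load('side7')
print(px2w(f,219.5+182/6,99.5+275/6,h=.132))
print(px2w(f,219.5+190.5/6,99.5+303/6,h=.083), px2w(f,219.5+381/6,99.5+311/6,h=.083), px2w(f,219.5+567/6,99.5+313/6,h=.083))
w=cloud(load('top7'))
```

```text
[0.39123852 0.23034525 0.132     ]
[0.39545656 0.27670812 0.083     ] [0.50509761 0.26546679 0.083     ] [0.61146398 0.26052566 0.083     ]
```

```bash
python3 -m inch '0 0 0 0.1 0 0 0; 0 0 0 0.22 0 0 0; 0 0 0 0.3 0 0 0; 0 0 0 0.325 0 0 0; 0 0 0 0.325 0 0 0; 0.5 0 0 0.325 0 0 0; 0.5 0 0 0.325 0 0 0; 0.5 0 0 0.325 0 0 0; 0.5 0 0 0.325 0 0 0; 0.5 0 0 0.325 0 0 0; 0.5 0 0 0.325 0 0 0' 35; python3 go.py .395 .279 .08 -4.5
```

```text
t: 12.75
eef_pos: [0.3952, 0.2798, 0.0327]
ee_rot: [-3.14, -0.0, -0.081]
force: [-1.8, -1.1, 5.9]
width: 0.0551
t 12.75 pos [0.3952 0.2798 0.0327] rpy [-1.7993e+02 -3.0000e-02 -4.6600e+00] F [-1.75 -1.06  5.91] w 0.0551 q [ 1.02  0.27 -0.64 -0.   -0.65  0.47]
sh [-0.0004  0.0024 -0.1578] rot [-0.0011 -0.0005 -0.0026] rows 0.9 0.0
```

```bash
python3 -m inch '0.5 0 0 -0.02 0 0 0; 0.5 0 0 -0.06 0 0 0; 0.5 0 0 -0.12 0 0 0; 0.5 0 0 -0.17 0 0 0; 0.5 0 0 -0.18 0 0 0; 0.5 0 0 -0.18 0 0 0; 0.5 0 0 -0.18 0 0 0; 0.5 0 0 -0.18 0 0 0'; python3 go.py .395 .279 .0325 -4.5; python3 -m inch '0.5 0 0 0 0 0 0';python3 -m inch '0.5 0 0 0 0 0 0'
python3 - <<'E'
from crop import *
f=arm.grab_frame('side');save('side8',f);crop('side8',220,100,130,100,6,'s8c')
E
```

```text
t: 13.55
eef_pos: [0.3947, 0.279, 0.0853]
ee_rot: [3.141, 0.001, -0.082]
force: [0.2, 0.3, -2.0]
width: 0.0548
t 13.55 pos [0.3947 0.279  0.0853] rpy [ 1.7997e+02  4.0000e-02 -4.6800e+00] F [ 0.2   0.3  -1.96] w 0.0548 q [ 1.02  0.19 -0.59 -0.   -0.79  0.47]
sh [ 0.0012 -0.      0.1761] rot [ 0.0005  0.0007 -0.0031] rows 1.1 0.0
t: 13.65
eef_pos: [0.3948, 0.2792, 0.0855]
ee_rot: [3.141, 0.001, -0.082]
force: [-0.4, 0.4, -1.6]
width: 0.0553
t: 13.75
eef_pos: [0.3949, 0.2794, 0.0857]
ee_rot: [-3.142, 0.0, -0.082]
force: [-0.2, -0.7, -1.9]
width: 0.0552
```

View pics/s8c.png

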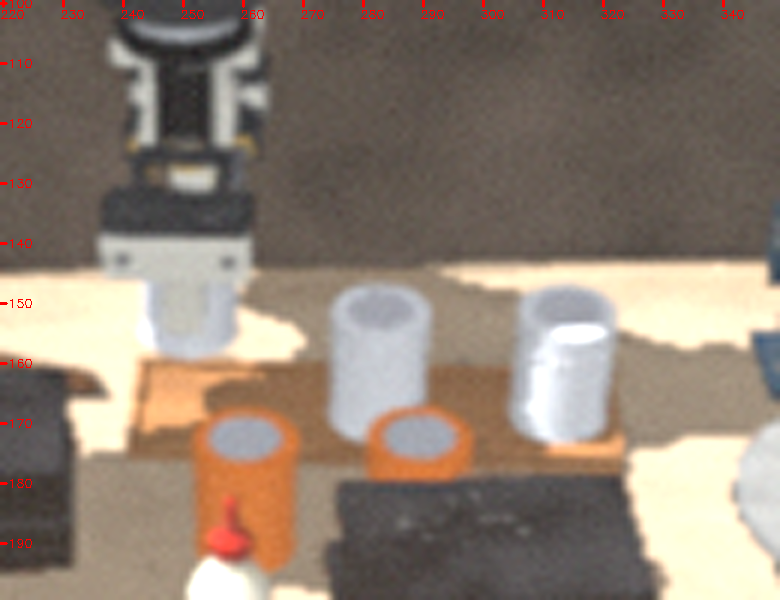

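The near tin is up about 5 cm and upright, and fz ≈ -1.9 N (about 0.19 kg) makes it a light one. I'll set it back.

```bash
python3 -m inch '0.5 0 0 0.05 0 0 0; 0.5 0 0 0.11 0 0 0; 0.5 0 0 0.155 0 0 0; 0.5 0 0 0.168 0 0 0; 0.5 0 0 0.172 0 0 0; 0.5 0 0 0.174 0 0 0; 0.5 0 0 0.174 0 0 0'; python3 go.py .395 .279 .0325 -4.5
```

```text
t: 14.5
eef_pos: [0.3954, 0.28, 0.0345]
ee_rot: [-3.14, -0.001, -0.082]
force: [-0.8, -0.6, -2.4]
width: 0.0549
t 14.5 pos [0.3954 0.28   0.0345] rpy [-1.7991e+02 -4.0000e-02 -4.6700e+00] F [-0.79 -0.55 -2.41] w 0.0549 q [ 1.02  0.27 -0.64 -0.   -0.66  0.47]
sh [-0.0009  0.0033  0.0068] rot [-0.0016 -0.0006 -0.0029] rows 0.0 0.0
```

```bash
python3 -m inch '0.5 0 0 0.003 0 0 0; 0.5 0 0 0.006 0 0 0; 0.5 0 0 0.007 0 0 0; 0.5 0 0 0.007 0 0 0'; python3 go.py .395 .279 .0325 -4.5
```

```text
t: 14.9
eef_pos: [0.3953, 0.2799, 0.0327]
ee_rot: [-3.14, -0.001, -0.081]
force: [-2.0, -1.1, 6.8]
width: 0.0551
t 14.9 pos [0.3953 0.2799 0.0327] rpy [-1.7991e+02 -4.0000e-02 -4.6600e+00] F [-1.97 -1.15  6.83] w 0.0551 q [ 1.02  0.27 -0.64 -0.   -0.65  0.47]
sh [-0.0007  0.003   0.0006] rot [-0.0014 -0.0006 -0.0026] rows 0.0 0.0
```

```bash
python3 -m inch '0 0 0 0 0 0 0; 0 0 0 0 0 0 0; 0 0 0 0 0 0 0; 0 0 0 0 0 0 0; 0 0 0 -0.1 0 0 0; 0 0 0 -0.24 0 0 0; 0 0 0 -0.34 0 0 0; 0 0.1 0 -0.35 0 0 0; 0 0.25 0 -0.35 0 0 0; 0 0.365 0.015 -0.35 0 0 0; 0 0.365 0.015 -0.35 0 0 0; 0 0.365 0.015 -0.35 0 0 0'; python3 go.py .505 .266 .0325 -4.5
python3 - <<'E'
from crop import *
f=arm.grab_frame('side');save('side9',f);crop('side9',220,100,130,100,6,'s9c')
f=arm.grab_frame('top');save('top9',f);crop('top9',130,110,130,120,5,'t9c')
E
```

```text
t: 16.1
eef_pos: [0.504, 0.2654, 0.1361]
ee_rot: [3.141, 0.001, -0.083]
force: [-0.4, -0.1, -0.4]
width: 0.0873
t 16.1 pos [0.504  0.2654 0.1361] rpy [ 1.7999e+02  6.0000e-02 -4.7800e+00] F [-0.39 -0.07 -0.39] w 0.0873 q [ 0.83  0.26 -0.35 -0.   -0.96  0.66]
sh [ 0.0035 -0.0024  0.3453] rot [ 0.0002  0.0009 -0.0047] rows 2.1 0.0
```

View pics/s9c.png

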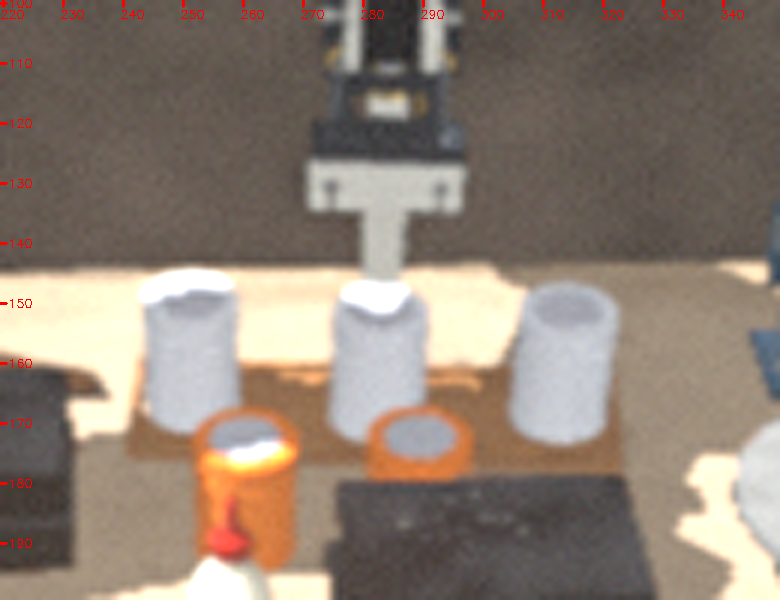

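View pics/t9c.png

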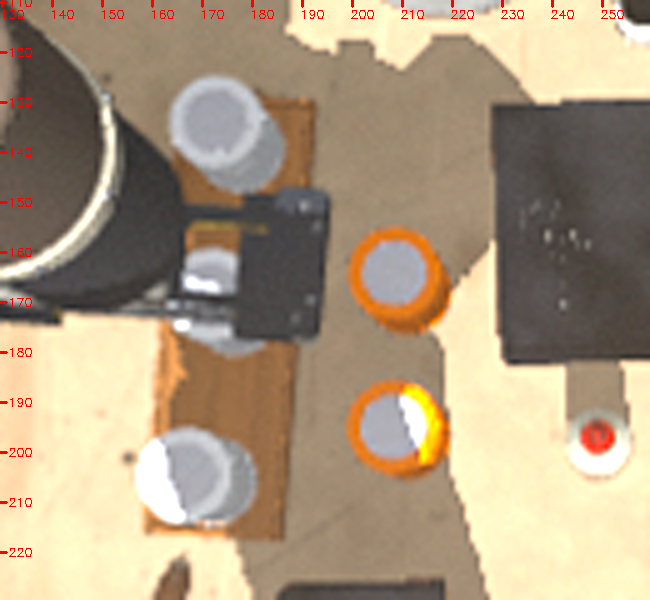

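The near tin is back upright on the tray at side (251,160), and the gripper is over the middle tin at side (283,158).

```bash
python3 -m inch '0 0.003 -0.002 0.08 0 0 0; 0 0.003 -0.002 0.22 0 0 0; 0 0.003 -0.002 0.32 0 0 0; 0 0.003 -0.002 0.345 0 0 0; 0 0.003 -0.002 0.345 0 0 0; 0.5 0.003 -0.002 0.345 0 0 0; 0.5 0.003 -0.002 0.345 0 0 0; 0.5 0.003 -0.002 0.345 0 0 0; 0.5 0.003 -0.002 0.345 0 0 0; 0.5 0.003 -0.002 0.345 0 0 0' 35; python3 go.py .505 .266 .085 -4.5;  python3 -m inch '0.5 0 0 -0.02 0 0 0; 0.5 0 0 -0.06 0 0 0; 0.5 0 0 -0.12 0 0 0; 0.5 0 0 -0.17 0 0 0; 0.5 0 0 -0.18 0 0 0; 0.5 0 0 -0.18 0 0 0; 0.5 0 0 -0.18 0 0 0; 0.5 0 0 -0.18 0 0 0'; python3 -m inch '0.5 0 0 0 0 0 0';python3 -m inch '0.5 0 0 0 0 0 0'; python3 go.py .505 .266 .0325 -4.5
python3 - <<'E'
from crop import *
f=arm.grab_frame('side');save('side10',f);crop('side10',220,100,130,100,6,'s10c')
E
```

```text
t: 17.2
eef_pos: [0.5049, 0.2665, 0.0341]
ee_rot: [-3.141, -0.001, -0.081]
force: [-1.3, -0.6, 4.4]
width: 0.0555
t 17.2 pos [0.5049 0.2665 0.0341] rpy [-1.7995e+02 -3.0000e-02 -4.6600e+00] F [-1.3  -0.56  4.42] w 0.0555 q [ 0.83  0.39 -0.45 -0.   -0.73  0.66]
sh [ 0.0004  0.0016 -0.1697] rot [-0.0008 -0.0005 -0.0027] rows 1.0 0.0
t: 18.0
eef_pos: [0.5043, 0.2662, 0.0865]
ee_rot: [3.141, 0.001, -0.082]
force: [0.1, 0.6, -6.3]
width: 0.0559
t: 18.1
eef_pos: [0.5044, 0.2663, 0.0866]
ee_rot: [3.141, 0.001, -0.082]
force: [-0.6, -0.2, -6.4]
width: 0.0556
t: 18.2
eef_pos: [0.5046, 0.2665, 0.0869]
ee_rot: [-3.142, 0.0, -0.082]
force: [-0.8, -0.2, -5.3]
width: 0.0557
t 18.2 pos [0.5046 0.2665 0.0869] rpy [-1.80e+02  3.00e-02 -4.67e+00] F [-0.81 -0.17 -5.33] w 0.0557 q [ 0.83  0.32 -0.4  -0.   -0.85  0.66]
sh [0.0015 0.0015 0.1812] rot [-0.0001  0.0005 -0.0029] rows 1.1 0.0
```

View pics/s10c.png

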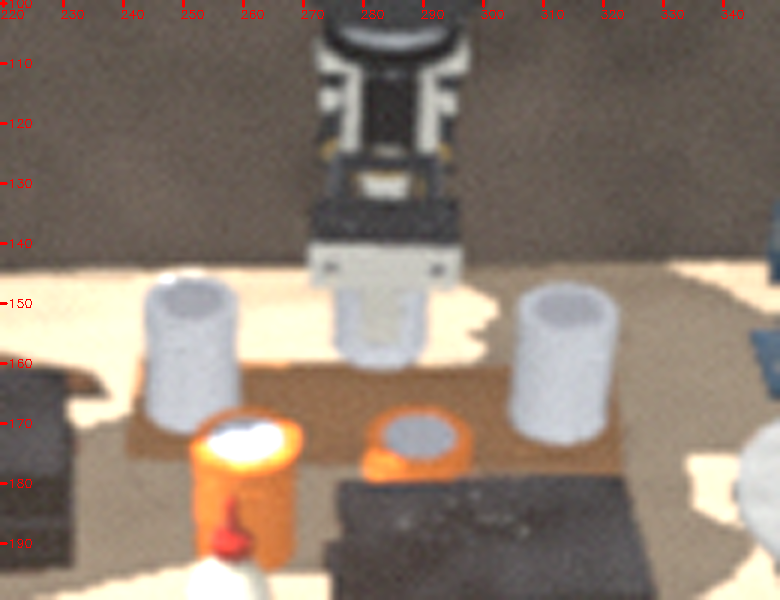

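The middle tin reads about 6 N (0.6 kg), so it is the full one. The task still asks for the far tin, so I'll set this one back and go on.

```bash
python3 -m inch '0.5 0 0 0.05 0 0 0; 0.5 0 0 0.11 0 0 0; 0.5 0 0 0.155 0 0 0; 0.5 0 0 0.168 0 0 0; 0.5 0 0 0.172 0 0 0; 0.5 0 0 0.176 0 0 0; 0.5 0 0 0.178 0 0 0;0.5 0 0 0.178 0 0 0'; python3 go.py .505 .266 .034 -4.5
```

```text
t: 19.05
eef_pos: [0.5051, 0.267, 0.0345]
ee_rot: [-3.14, -0.001, -0.082]
force: [0.5, -0.2, -5.0]
width: 0.0555
t 19.05 pos [0.5051 0.267  0.0345] rpy [-1.7991e+02 -4.0000e-02 -4.6700e+00] F [ 0.53 -0.19 -5.04] w 0.0555 q [ 0.83  0.39 -0.45 -0.   -0.73  0.66]
sh [0.     0.0032 0.0017] rot [-0.0014 -0.0007 -0.0028] rows 0.0 0.0
```

```bash
python3 -m inch '0.5 0 0 0.002 0 0 0; 0.5 0 0 0.004 0 0 0; 0.5 0 0 0.005 0 0 0; 0.5 0 0 0.005 0 0 0'; python3 go.py .505 .266 .034 -4.5
```

```text
t: 19.45
eef_pos: [0.5052, 0.267, 0.0341]
ee_rot: [-3.14, -0.001, -0.081]
force: [-4.8, -0.4, 8.4]
width: 0.0557
t 19.45 pos [0.5052 0.267  0.0341] rpy [-1.7991e+02 -7.0000e-02 -4.6400e+00] F [-4.83 -0.44  8.43] w 0.0557 q [ 0.83  0.39 -0.45 -0.   -0.73  0.66]
sh [-0.0002  0.0035  0.0003] rot [-0.0015 -0.0012 -0.0024] rows 0.0 0.0
```

```bash
python3 -m inch '0 0 0 0 0 0 0; 0 0 0 0 0 0 0; 0 0 0 0 0 0 0; 0 0 0 0 0 0 0; 0 0 0 -0.1 0 0 0; 0 0 0 -0.24 0 0 0; 0 0 0 -0.34 0 0 0; 0 0.1 0 -0.35 0 0 0; 0 0.25 -0.01 -0.35 0 0 0; 0 0.354 -0.014 -0.35 0 0 0; 0 0.354 -0.014 -0.35 0 0 0; 0 0.354 -0.014 -0.35 0 0 0'; python3 go.py .611 .2625 .0335 -4.5
python3 - <<'E'
from crop import *
f=arm.grab_frame('side');save('side11',f);crop('side11',220,100,130,100,6,'s11c')
f=arm.grab_frame('top');save('top11',f);crop('top11',130,110,130,120,5,'t11c')
E
```

```text
t: 20.65
eef_pos: [0.6111, 0.2616, 0.1365]
ee_rot: [3.142, 0.001, -0.083]
force: [-0.3, 0.2, -0.2]
width: 0.0879
t 20.65 pos [0.6111 0.2616 0.1365] rpy [ 1.80e+02  6.00e-02 -4.75e+00] F [-0.31  0.21 -0.16] w 0.0879 q [ 0.7   0.41 -0.13 -0.   -1.04  0.79]
sh [-0.0004 -0.003   0.3434] rot [ 0.0001  0.001  -0.0041] rows 2.1 0.0
```

View pics/s11c.png

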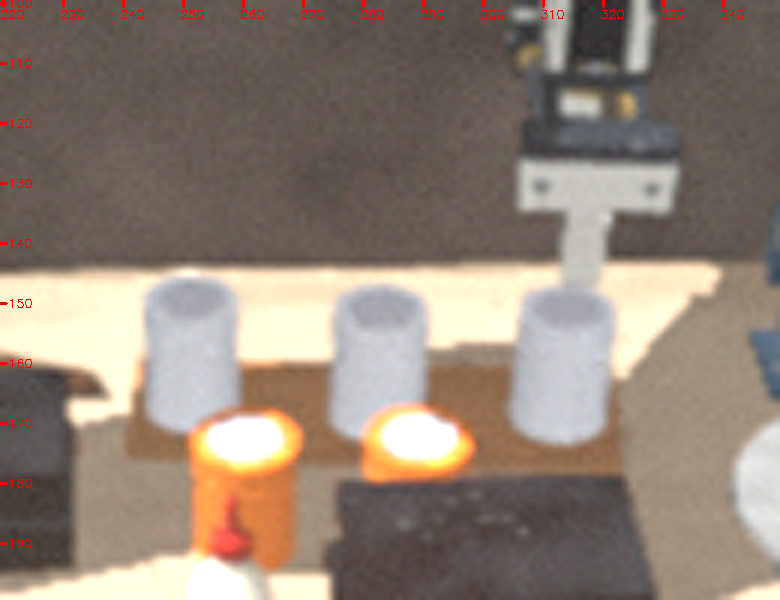

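View pics/t11c.png

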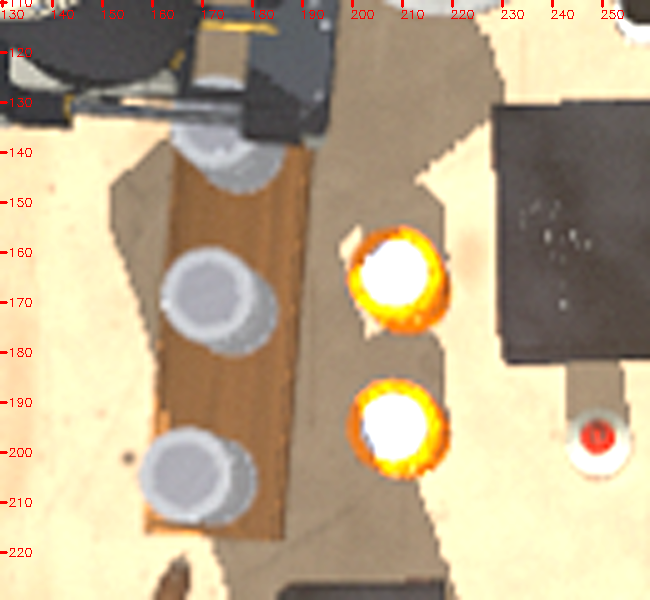

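Both earlier tins stand upright on the tray, and the gripper is over the far tin at side (314,160).

```bash
python3 -m inch '0 0 -0.002 0.08 0 0 0; 0 0 -0.002 0.22 0 0 0; 0 0 -0.002 0.32 0 0 0; 0 0 -0.002 0.343 0 0 0; 0 0 -0.002 0.343 0 0 0; 0.5 0 -0.002 0.343 0 0 0; 0.5 0 -0.002 0.343 0 0 0; 0.5 0 -0.002 0.343 0 0 0; 0.5 0 -0.002 0.343 0 0 0; 0.5 0 -0.002 0.343 0 0 0' 35; python3 go.py .611 .2625 .085 -4.5;  python3 -m inch '0.5 0 0 -0.02 0 0 0; 0.5 0 0 -0.06 0 0 0; 0.5 0 0 -0.12 0 0 0; 0.5 0 0 -0.17 0 0 0; 0.5 0 0 -0.18 0 0 0; 0.5 0 0 -0.18 0 0 0; 0.5 0 0 -0.18 0 0 0; 0.5 0 0 -0.18 0 0 0'; python3 -m inch '0.5 0 0 0 0 0 0';python3 -m inch '0.5 0 0 0 0 0 0'; python3 go.py .611 .2625 .0335 -4.5
python3 - <<'E'
from crop import *
f=arm.grab_frame('side');save('side12',f);crop('side12',220,100,130,100,6,'s12c')
E
```

```text
t: 21.75
eef_pos: [0.6114, 0.2631, 0.0353]
ee_rot: [-3.14, -0.001, -0.082]
force: [0.4, 0.6, 3.8]
width: 0.0548
t 21.75 pos [0.6114 0.2631 0.0353] rpy [-1.7991e+02 -6.0000e-02 -4.6700e+00] F [0.38 0.64 3.79] w 0.0548 q [ 0.7   0.51 -0.23 -0.   -0.83  0.79]
sh [-0.001   0.0018 -0.1657] rot [-0.0016 -0.001  -0.0029] rows 1.0 0.0
t: 22.55
eef_pos: [0.6105, 0.2624, 0.0877]
ee_rot: [3.141, 0.001, -0.082]
force: [-0.2, -0.3, -2.4]
width: 0.0553
t: 22.65
eef_pos: [0.6107, 0.2625, 0.0878]
ee_rot: [3.141, 0.001, -0.082]
force: [0.1, -0.2, -3.0]
width: 0.0552
t: 22.75
eef_pos: [0.6108, 0.2627, 0.088]
ee_rot: [-3.141, 0.001, -0.082]
force: [-0.7, 0.3, -3.2]
width: 0.0547
t 22.75 pos [0.6108 0.2627 0.088 ] rpy [-1.7999e+02  3.0000e-02 -4.6700e+00] F [-0.69  0.32 -3.24] w 0.0547 q [ 0.7   0.45 -0.18 -0.   -0.94  0.79]
sh [0.0007 0.0005 0.1818] rot [-0.0002  0.0005 -0.0029] rows 1.1 0.0
```

View pics/s12c.png

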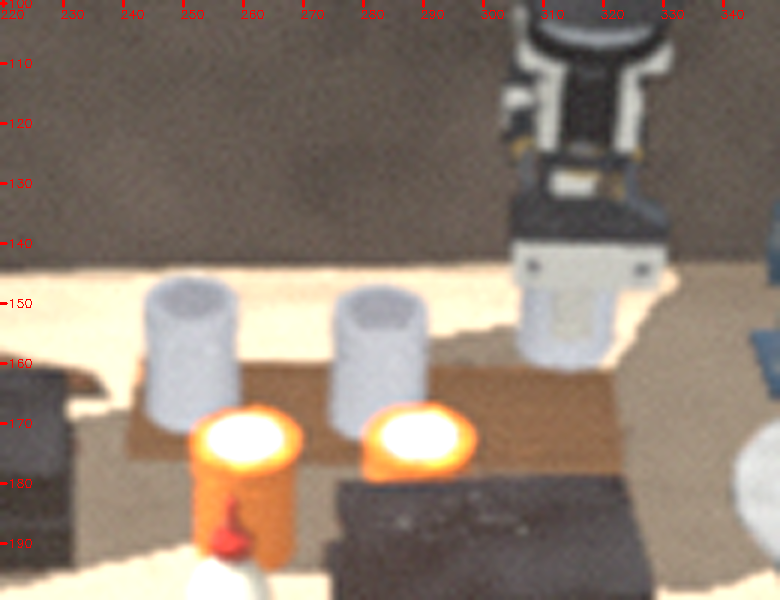

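The far tin is about 2.9 N, which is light, so the middle tin is the heaviest. I'll put the far one back.

```bash
python3 -m inch '0.5 0 0 0.05 0 0 0; 0.5 0 0 0.11 0 0 0; 0.5 0 0 0.155 0 0 0; 0.5 0 0 0.168 0 0 0; 0.5 0 0 0.172 0 0 0; 0.5 0 0 0.176 0 0 0; 0.5 0 0 0.178 0 0 0;0.5 0 0 0.178 0 0 0'; python3 go.py .611 .2625 .0353 -4.5
```

```text
t: 23.6
eef_pos: [0.6113, 0.263, 0.0358]
ee_rot: [-3.14, -0.001, -0.082]
force: [0.1, 0.8, -2.8]
width: 0.0549
t 23.6 pos [0.6113 0.263  0.0358] rpy [-1.7992e+02 -5.0000e-02 -4.6700e+00] F [ 0.05  0.83 -2.81] w 0.0549 q [ 0.7   0.51 -0.23 -0.   -0.84  0.79]
sh [-0.001   0.0019  0.0015] rot [-0.0014 -0.0008 -0.0029] rows 0.0 0.0
```

```bash
python3 -m inch '0.5 0 0 0.001 0 0 0; 0.5 0 0 0.003 0 0 0; 0.5 0 0 0.003 0 0 0'; python3 go.py .505 .266 .136 -4.5
```

```text
t: 23.9
eef_pos: [0.6114, 0.263, 0.0353]
ee_rot: [-3.14, -0.001, -0.081]
force: [-1.4, 0.4, 4.7]
width: 0.0546
t 23.9 pos [0.6114 0.263  0.0353] rpy [-1.7992e+02 -6.0000e-02 -4.6600e+00] F [-1.37  0.38  4.66] w 0.0546 q [ 0.7   0.51 -0.23 -0.   -0.83  0.79]
sh [-0.3538  0.0185 -0.3362] rot [-0.0013 -0.001  -0.0026] rows 2.9 0.0
```

```bash
python3 -m inch '0 0 0 0 0 0 0; 0 0 0 0 0 0 0; 0 0 0 0 0 0 0; 0 0 0 0 0 0 0; 0 0 0 -0.1 0 0 0; 0 0 0 -0.24 0 0 0; 0 0 0 -0.34 0 0 0; 0 -0.1 0 -0.35 0 0 0; 0 -0.25 0.01 -0.35 0 0 0; 0 -0.354 0.0165 -0.35 0 0 0; 0 -0.354 0.0165 -0.35 0 0 0; 0 -0.354 0.0165 -0.35 0 0 0'; python3 go.py .505 .2665 .0345 -4.6
python3 - <<'E'
from crop import *
f=arm.grab_frame('side');save('side13',f);crop('side13',220,100,130,100,6,'s13c')
f=arm.grab_frame('top');save('top13',f);crop('top13',130,110,130,120,5,'t13c')
E
```

```text
t: 25.1
eef_pos: [0.5046, 0.2669, 0.14]
ee_rot: [-3.14, -0.001, -0.08]
force: [-0.3, -0.5, 0.0]
width: 0.0877
t 25.1 pos [0.5046 0.2669 0.14  ] rpy [-1.799e+02 -6.000e-02 -4.600e+00] F [-0.28 -0.48  0.03] w 0.0877 q [ 0.83  0.26 -0.34 -0.   -0.97  0.66]
sh [0.0011 0.0017 0.3516] rot [-0.0016 -0.001   0.    ] rows 2.1 0.0
```

View pics/s13c.png

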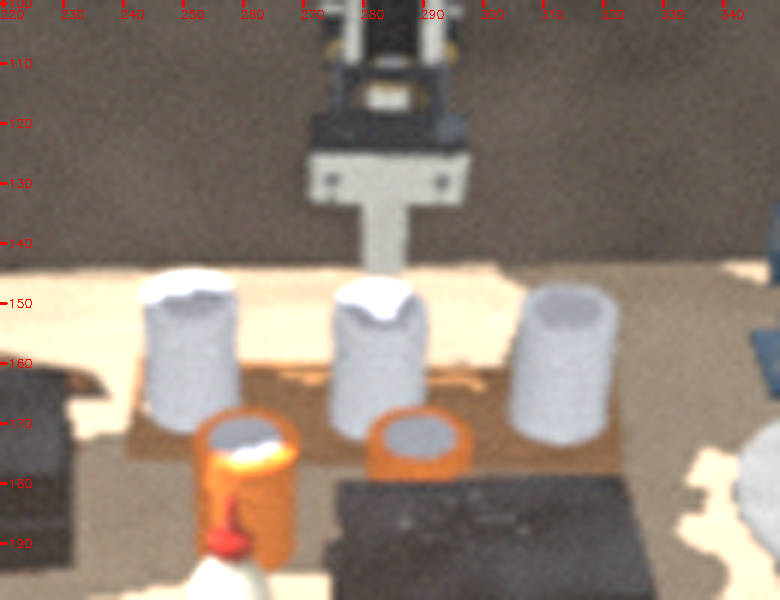

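View pics/t13c.png

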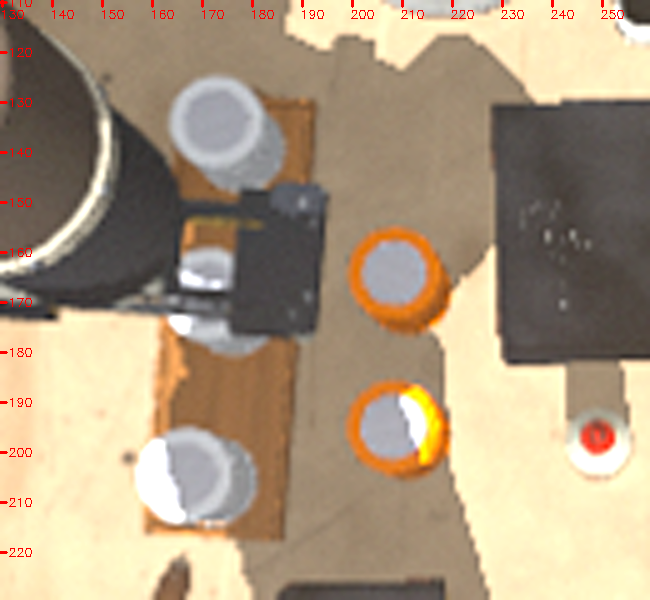

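All three tins stand upright. I'll take the middle one again with a 45 N grip.

```bash
python3 -m inch '0 0.001 0.002 0.08 0 0 0; 0 0.001 0.002 0.22 0 0 0; 0 0.001 0.002 0.32 0 0 0; 0 0.001 0.002 0.352 0 0 0; 0 0.001 0.002 0.352 0 0 0; 0.5 0.001 0.002 0.352 0 0 0; 0.5 0.001 0.002 0.352 0 0 0; 0.5 0.001 0.002 0.352 0 0 0; 0.5 0.001 0.002 0.352 0 0 0; 0.5 0.001 0.002 0.352 0 0 0' 45;  python3 -m inch '0.5 0 0 -0.02 0 0 0; 0.5 0 0 -0.06 0 0 0; 0.5 0 0 -0.14 0 0 0; 0.5 0 0 -0.24 0 0 0; 0.5 0 0 -0.36 0 0 0; 0.5 0 0 -0.48 0 0 0; 0.5 0 0 -0.58 0 0 0; 0.5 0 0 -0.64 0 0 0; 0.5 0 0 -0.64 0 0 0'; python3 go.py .49 .05 .22 -45
```

```text
t: 26.2
eef_pos: [0.5055, 0.2665, 0.0346]
ee_rot: [-3.139, -0.001, -0.081]
force: [-1.3, 0.3, 4.3]
width: 0.0556
t: 27.1
eef_pos: [0.5058, 0.2664, 0.2291]
ee_rot: [-3.137, -0.004, -0.081]
force: [-0.1, 1.0, -5.0]
width: 0.0557
t 27.1 pos [0.5058 0.2664 0.2291] rpy [-179.74   -0.21   -4.67] F [-0.08  1.05 -5.  ] w 0.0557 q [ 0.83  0.18 -0.22  0.   -1.16  0.66]
sh [0.006  0.7233 0.027 ] rot [-0.0054 -0.0018  0.6722] rows 4.3 4.7
```

```bash
python3 -m inch '0.5 0 0.05 0 0 0 0; 0.5 -0.01 0.15 0 0 0 0; 0.5 -0.02 0.27 0 0 0 0; 0.5 -0.03 0.39 0 0 0 0; 0.5 -0.04 0.51 0 0 0 0; 0.5 -0.05 0.63 0 0 0 0; 0.5 -0.06 0.75 0 0 0 0; 0.5 -0.06 0.86 0 0 0 0; 0.5 -0.06 0.93 0 0 0 0; 0.5 -0.06 0.95 0 0 0 0'; python3 go.py .4345 -.3045 .22 -4.7
```

```text
t: 28.1
eef_pos: [0.4617, -0.0193, 0.2239]
ee_rot: [3.141, 0.003, -0.084]
force: [-0.1, 0.1, -6.0]
width: 0.0558
t 28.1 pos [ 0.4617 -0.0193  0.2239] rpy [179.99   0.18  -4.82] F [-0.09  0.08 -6.03] w 0.0558 q [ 0.39  0.   -0.44 -0.   -1.13  1.1 ]
sh [-0.0105  0.955   0.0132] rot [ 0.0002  0.003  -0.002 ] rows 5.7 0.0
```

```bash
python3 -m inch '0.5 0 0.05 0 0 0 0; 0.5 -0.01 0.15 0 0 0 0; 0.5 -0.01 0.27 0 0 0 0; 0.5 -0.01 0.39 0 0 0 0; 0.5 -0.01 0.51 0 0 0 0; 0.5 -0.01 0.63 0 0 0 0; 0.5 -0.01 0.75 0 0 0 0; 0.5 -0.01 0.86 0 0 0 0; 0.5 -0.01 0.93 0 0 0 0; 0.5 -0.01 0.955 0 0 0 0; 0.5 -0.01 0.955 0 0 0 0; 0.5 -0.01 0.955 0 0 0 0'; python3 go.py .4345 -.3045 .159 -4.7
```

```text
t: 29.3
eef_pos: [0.4371, -0.3014, 0.2244]
ee_rot: [-3.14, 0.001, -0.082]
force: [0.1, 0.6, -5.8]
width: 0.0556
t 29.3 pos [ 0.4371 -0.3014  0.2244] rpy [-1.7991e+02  7.0000e-02 -4.6900e+00] F [ 0.06  0.62 -5.83] w 0.0556 q [-0.24  0.12 -0.31 -0.   -1.14  1.72]
sh [-0.0074  0.0113  0.218 ] rot [-0.0015  0.0012  0.0001] rows 1.3 0.0
```

```bash
python3 -m inch '0.5 -0.007 0.009 0.04 0 0 0; 0.5 -0.007 0.009 0.11 0 0 0; 0.5 -0.007 0.009 0.17 0 0 0; 0.5 -0.007 0.009 0.205 0 0 0; 0.5 -0.007 0.009 0.215 0 0 0; 0.5 -0.007 0.009 0.215 0 0 0; 0.5 -0.007 0.009 0.215 0 0 0; 0.5 -0.007 0.009 0.215 0 0 0; 0.5 -0.007 0.009 0.215 0 0 0'; python3 go.py .4345 -.3045 .1595 -4.7
python3 - <<'E'
from crop import *
f=arm.grab_frame('side');save('side14',f);crop('side14',215,205,100,135,4.4,'s14c')
f=arm.grab_frame('top');save('top14',f)
E
```

```text
t: 30.2
eef_pos: [0.4356, -0.3047, 0.1614]
ee_rot: [-3.141, -0.001, -0.082]
force: [-0.4, -0.2, -6.6]
width: 0.0556
t 30.2 pos [ 0.4356 -0.3047  0.1614] rpy [-1.7997e+02 -8.0000e-02 -4.6700e+00] F [-0.44 -0.2  -6.57] w 0.0556 q [-0.24  0.18 -0.4  -0.   -1.    1.73]
sh [-0.0036 -0.0004  0.0062] rot [-0.0005 -0.0013  0.0004] rows 0.0 0.0
```

View pics/s14c.png

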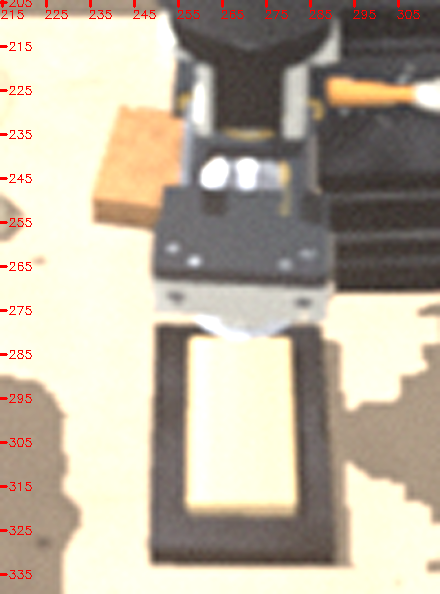

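View pics/top14.png

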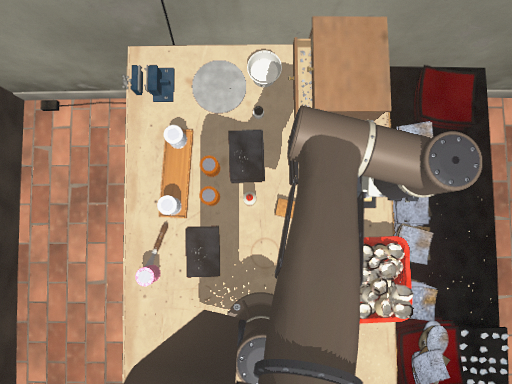

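View pics/side14.png

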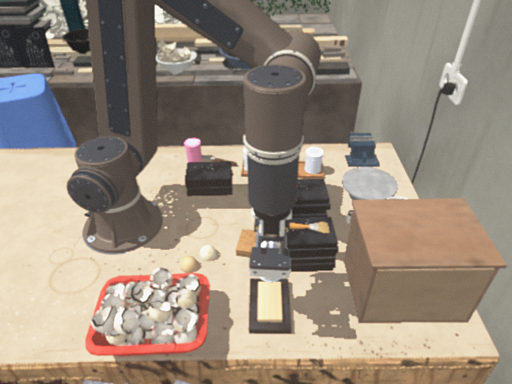

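The tin hangs over the board centre with its underside about 0.135 m up (10 cm above the board). The two other tins stand on the tray at top (174,135) and (168,205). I'll settle, check and hand in.

```bash
python3 -m inch '0.5 -0.002 0 0.004 0 0 0; 0.5 -0.002 0 0.004 0 0 0; 0.5 -0.002 0 0.004 0 0 0; 0.5 -0.002 0 0.004 0 0 0; 0.5 -0.002 0 0.004 0 0 0; 0.5 -0.002 0 0.004 0 0 0'
python3 - <<'E'
from station import arm
s=arm.get_state();print(s['t'],s['eef_pos'],abs(s['qd']).max(),s['width'],s['force'])
print(arm.job_done())
E
```

```text
t: 30.9
eef_pos: [0.4347, -0.3045, 0.1595]
ee_rot: [-3.141, -0.0, -0.082]
force: [-1.3, -0.7, -5.3]
width: 0.0554
30.9 [ 0.43467535 -0.30453245  0.15953589] 0.0014095702345220062 0.055403777298073664 [-1.26504587 -0.72141831 -5.27474165]
the job is handed in; nothing more can be done
None
```

The job is done and handed in at 30.9 s, with the heaviest tin, the middle one, held over the pressing board.

- **Pressing board:** it lies flat on the inlay panel with its long sides along the panel's. The two views put its centre about 1–3 mm from the panel's, mostly along the length, and its angle within about 1°.
- **Tins:** I lifted near, then middle, then far, each about 52 mm, and set each back upright before the next. The wrist read about 1.9 N, 6 N and 3 N, so the middle tin is the full one.
- **End state:** the middle tin is held upright and still (largest joint speed 0.0014 rad/s) with its underside about 10 cm above the board. The TCP is within about 1 mm of the board's measured centre. The other two tins stand on the tray, and the bystanders looked undisturbed in the last pictures, though the arm hid part of the top view.

**Checks that disagreed:**
- The two cameras differ by about 2 mm in x.
- The gripper reads 55–56 mm on the 57 mm tins.
- Pressing the board down briefly gave about 18 N before I eased off and let go.
- The top view could not see the tin over the board because the arm was in the way. Its height and position come from the measured TCP pose; the side view, partly blocked by the gripper, agrees with them.

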